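# Clear the planing board and hold its cam stop at full lift

### The arm

A 6-joint arm with a two-finger parallel gripper is mounted at the origin on the work surface. World frame = base frame: x ahead of the robot, y to its left, z up, the work surface at z = 0. Lengths are in m, angles in rad, forces in N, time in s.
With the tool pointing down it reaches from about 0.4 to 0.825 m from the base axis. Payload 7 kg.
Tool frame: the origin (TCP) lies midway between the tips of the shut fingers; the grasp point (between the pads) lies 19 mm behind it; z points along the fingers, y is the direction in which the jaws open and shut (so a half turn about z gives the same grasp; the last joint's range is limited). The gripper opens to 88 mm and grips with 3 to 60 N. Pads are 19 mm wide; open, the fingers measure 130 mm over their backs; the gripper's body (78 mm by 193 mm) begins 47 mm behind the grasp point.
Start: joints at [1.409, 0.359, 0.012, 0, -1.224, -0.288], TCP at [0.293, 0.608, 0.19] pointing down, gripper open.
Joint ranges: [-3.07, 3.07], [-1.43, 2.12], [-1.02, 1.25], [-3.03, 1.67], [-3.05, -0], [-3.03, 3.03]. Speed limits (rad/s): [2.39, 2.39, 3.01, 3.14, 3.14, 3.14].

### API

Orientations are given as [roll, pitch, yaw] about the fixed x, y, z axes, in that order (R = Rz(yaw) Ry(pitch) Rx(roll)).
In Python, from station import get_state, grab_frame, camera_info, job_done gives the robot as it stands. The module is installed in compiled form; this text tells all that it offers.
- The arm moves only by the shell command python3 -m inch 'ROWS' [FORCE]. ROWS is JSON, a list that holds one entry, the list of rows, each a list of 7 numbers: the shift along the tool's x, y, z normalised to -1 to 1, where 1 is 50 cm, then the turn, a rotation vector about the tool's x, y, z normalised to -1 to 1, where 1 is 180 degrees, then the closure, from 0 (fully open) to 1 (shut). A call has 1 to 20 rows; each row shifts and turns the commanded pose from where the row before left it, along the tool's axes as they then stand; what a row does not reach is not made up. A row lasts 1/10 s, in which the tool goes at most 50 mm and 8.59 degrees, less where a joint would pass 70% of its speed; a pose out of reach is approached as far as the arm can. A call with a number of a shift or a turn outside -1 to 1 is refused whole. A call with a gripper value outside its range is refused whole. The fingers move at their own pace and stop on an object; FORCE is the grip in N (left out, the last holds). Time passes only in rows, so rows that do not move let the fingers close. It gives the time, the measured TCP pose, the force and the opening at its end, in the units of the state.
- get_state(): the state, without advancing time (a new reading comes with each control period).
- grab_frame(name): name is "side" or "top"; returns the picture (420x560x3 uint8, blue, green, red); there is no depth.
- camera_info(name): a dict with "vertical_fov" (degrees; the focal length in pixels is half the picture's height over the tangent of half this angle, whatever the lens; pixels are square), "cx", "cy" (the principal point, pixels), "R" (3x3) and "t" (3): a world point X has camera coordinates R X + t. Camera axes: x right, y down, z forward; pixel columns grow to the right and rows downward; lengths in m; the calibration is good to about 2 mm. A picture is of the moment at which its call begins. camera_info takes no time and is no camera call.
- job_done(): hands the job in, once; it reports no verdict.
The state is a dict: "t": time; "q": joint angles; "qd": joint speeds; "joint_efforts": joint torques, N m; "eef_pos": TCP position; "ee_rot": TCP orientation; "force": force on the tool from outside, world axes, zero at the start; "moment": the same for the moment, N m; "width": finger opening in m.
Only numpy, scipy, OpenCV 4.12 (cv2) and the standard library are available. Lean on these libraries where they do the work, as an engineer would, in place of code of your own. Each camera call takes 0.05 s, during which the arm holds its last target.

### The job

Take the scraper block and push the three wood chips off the planing board with it (not with the fingers) so that they lie on the bench, then stand the scraper back upright on the bench, off the board. Then swing the sprung cam lever up until it stands straight upright, where the metal planing stop bar is at its highest (further round it sinks again), and finish while still holding the lever there with the gripper: do not let go. Leave the other tools on the bench where they are.

Things in the scene. Friction and masses are not known exactly. Their poses are not given: they have to be found in the camera images.
- board: Beech planing board, 140 x 300 x 40 mm, fixed on the bench. Origin under its centre at bench level, x across (140 mm), y along it towards the end with the stop, z up. A round metal stop bar crosses it in a dark slot (y = 74 to 128 mm, flush). A steel bearing plate (12 x 70 mm, 45 mm high) at its -x side at y = 100 mm carries the lever. No rims; the -y end is open.
- stop_bar (a point): Middle of the planing stop: an aluminium bar, 20 mm diameter, 116 mm along the board's x, fixed eccentrically to the lever's pivot shaft (axis 18 mm off the pivot, along the arm), so it turns with the lever. Its top rises from 4 to 7 mm above the board's surface at the start to 13 mm (highest) when the lever is upright; beyond upright it sinks again.
- cam_lever: Steel crank with hub (radius 21 mm) on a level pivot. Origin on the pivot: x -90, y +100, z 25 mm of the board. x along the pivot = board's x; z along the arm (16 mm wide, 104 mm long, at x -7 to +1 mm). Starts leaning 46 to 60 degrees towards board's +y; swings up and over to 49 degrees beyond upright. Return spring: 0.2 to 0.7 N m near upright; let go, it drops past 35 degrees.
- lever_grip (a point): Point on the axis of the lever's black round crank grip: 18 mm diameter, 60 mm long, parallel to the pivot, 100 mm from it along the arm, reaching towards the board's -x (7 to 67 mm from the lever's origin; this point at 40 mm). Fixed to the arm, does not spin. 75 to 95 mm above the bench at the start, 125 mm when upright. Can be pinched from above across the board's y.
- scraper: Scraper block standing upright on the bench: a dark steel foot 110 x 26 mm, 14 mm high, with a dark wooden grip 80 x 24 mm on it up to 66 mm high. Origin at the centre of its underside, x along the 110 mm, y across its thickness (grip it across the 24 mm), z up. About 0.2 kg.
- chip0: Wood chip 30 x 22 x 14 mm, loose, lying flat on the board's top at the start; about 11 g. Origin at its centre, x along the first size, z up (14 mm).
- chip1: Wood chip 34 x 20 x 14 mm, loose, lying flat on the board's top at the start; about 11 g. Origin at its centre, x along the first size, z up (14 mm).
- chip2: Wood chip 28 x 24 x 14 mm, loose, lying flat on the board's top at the start; about 11 g. Origin at its centre, x along the first size, z up (14 mm).
- whetstone: Bystander: grey whetstone 150 x 50 x 25 mm, lying along its x. Origin under its centre.
- gauge: Bystander: wooden marking gauge lying on the bench, beam 150 mm along x, head 24 x 60 x 60 mm at x = +20 mm with a brass screw to 72 mm high. Origin under the beam's middle at bench level.
- plane: Bystander: wooden hand plane, body 65 x 200 x 35 mm with an iron rising to 85 mm; long along its y. Origin under its centre.
- glue: Bystander: white glue bottle, 56 mm diameter, 150 mm tall. Origin under its centre.
- mallet: Bystander: wooden mallet lying flat, head 70 x 110 x 55 mm, handle 190 mm long towards its -x. Origin under the head's centre.
- cup: Bystander: steel cup, 72 mm diameter, 90 mm tall. Origin under its centre.

How it is judged:
By the outcome, as a careful person would: the job done as asked, in the order asked, and still so for the second after the job is handed in, while the arm keeps its last pose, push and grip.
It also fails if it takes over 69 s, if anything falls off the work surface, if the arm or the gripper's body presses on something with over 40 N, if the wrist force passes 120 N, or if a joint passes its speed limit or range.

## Working session

There is one attempt and no reset: what is moved stays moved. The work goes in short steps, Python scripts to look and compute and a shell command to move; the robot and the scene stay as the last step left them, time stands still between calls to the robot, and variables do not carry over. Pictures are saved under pics/ and viewed, and the job is handed in when it is done.

```bash
mkdir -p pics; python3 - <<'E'
from station import *
import cv2
s=get_state(); print(s)
for n in ("side","top"):
    f=grab_frame(n); cv2.imwrite(f"pics/{n}0.png",f); cv2.imwrite(f"pics/{n}0b.png",cv2.resize(f,(800,600),interpolation=cv2.INTER_CUBIC)); print(n,camera_info(n))
E
```

```text
{'t': 0.0, 'q': array([ 1.40907897e+00,  3.59396111e-01,  1.10828636e-02, -3.51022781e-04,
       -1.22408981e+00, -2.88114854e-01]), 'qd': array([-8.87596875e-04,  5.46528663e-05, -1.17581752e-03,  1.83303723e-04,
       -5.96280337e-04, -1.43099590e-03]), 'joint_efforts': array([-3.52921438e-05, -5.82721317e+01,  2.93046409e+01,  6.99689627e+00,
        6.71296104e-03, -1.71416482e-04]), 'eef_pos': array([0.29328313, 0.6073617 , 0.18892705]), 'ee_rot': array([ 3.13995838e+00, -1.40206416e-04, -4.49951638e-01]), 'force': array([0.25709981, 0.34913611, 0.28965964]), 'moment': array([ 0.00866259, -0.03800038,  0.00429294]), 'width': 0.0875216655386082}
side {'vertical_fov': 54.228367218845555, 'cx': 277.3461970519121, 'cy': 215.00042628341916, 'R': array([[ 0.9278742 , -0.37286844, -0.00431333],
       [-0.25095922, -0.61586691, -0.7468115 ],
       [ 0.275806  ,  0.69402959, -0.66502179]]), 't': array([-0.53095846,  0.26742676,  0.86776301])}
top {'vertical_fov': 45.41212768736869, 'cx': 269.60154843693334, 'cy': 209.1290356654942, 'R': array([[-0.00158311, -0.99997937, -0.00622547],
       [-0.98363494,  0.0026788 , -0.18015306],
       [ 0.18016602,  0.00583839, -0.98361889]]), 't': array([0.09841128, 0.59331696, 1.19663356])}
```

View pics/side0b.png

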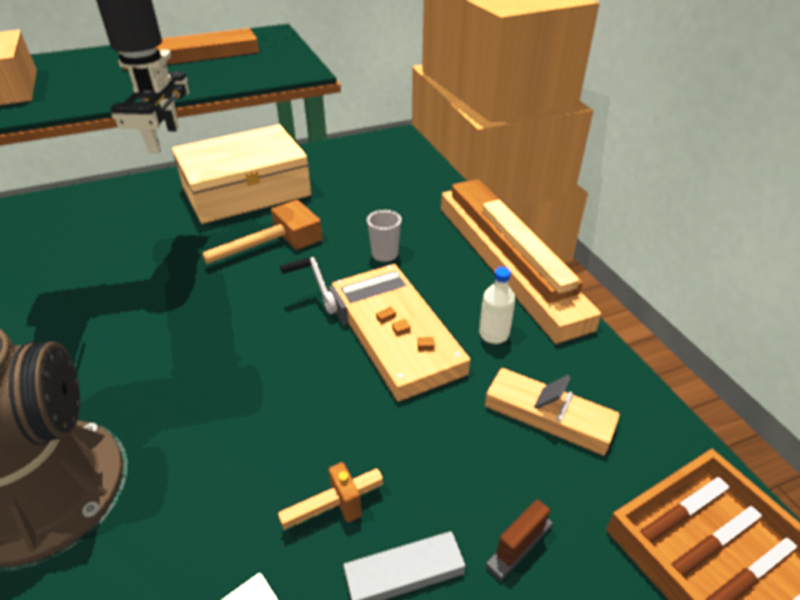

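View pics/top0b.png

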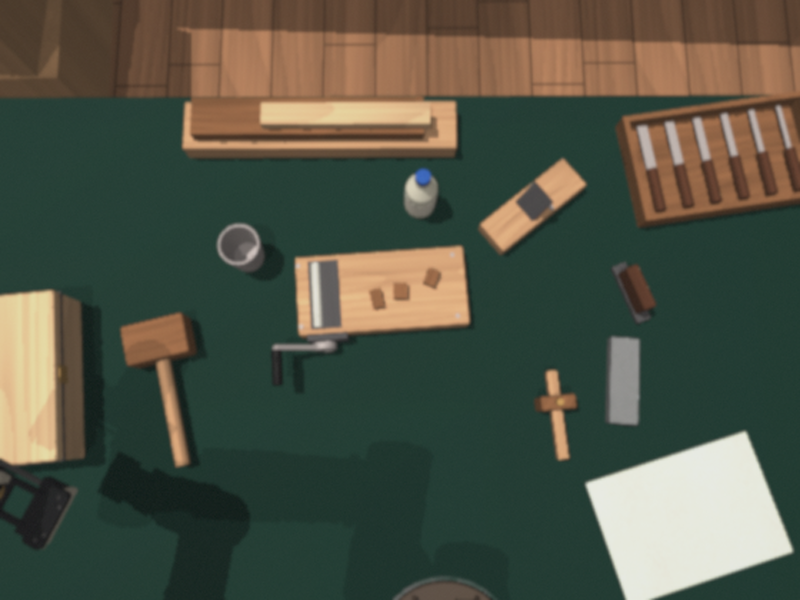

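The side view shows the board in the middle with its lever on the left, and the scraper at the lower right (about 520,540 in the 800 px picture). In the top view the board is at (295–468, 247–333), the chips are at (377,299), (401,291) and (432,278), the scraper is at (633,292), and the lever grip is at (277,367). Next I'll measure them.

```bash
cat > h.py <<'E'
import numpy as np, cv2
from station import *
def ray(n,uv):
    c=camera_info(n); f=210/np.tan(np.radians(c['vertical_fov']/2)); R=np.array(c['R']);t=np.array(c['t'])
    d=R.T@np.array([(uv[0]-c['cx'])/f,(uv[1]-c['cy'])/f,1]); return -R.T@t,d/np.linalg.norm(d)
def onz(n,uv,z):
    o,d=ray(n,uv); return o+d*(z-o[2])/d[2]
def proj(n,X):
    c=camera_info(n); f=210/np.tan(np.radians(c['vertical_fov']/2)); x=np.array(c['R'])@np.array(X)+np.array(c['t']); return np.array([c['cx']+f*x[0]/x[2],c['cy']+f*x[1]/x[2]])
def tri(a,b):
    o1,d1=ray('top',a);o2,d2=ray('side',b); A=np.stack([d1,-d2],1); s=np.linalg.lstsq(A,o2-o1,rcond=None)[0]
    p,q=o1+s[0]*d1,o2+s[1]*d2; return (p+q)/2,np.linalg.norm(p-q)
E
python3 - <<'E'
import cv2
t=cv2.imread('pics/top0.png');s=cv2.imread('pics/side0.png')
cv2.imwrite('pics/c1.png',cv2.resize(t[160:280,170:340],None,fx=4.7,fy=4.7,interpolation=cv2.INTER_CUBIC)) 
cv2.imwrite('pics/c2.png',cv2.resize(t[170:300,420:460],None,fx=4.6,fy=4.6,interpolation=cv2.INTER_CUBIC))
cv2.imwrite('pics/c3.png',cv2.resize(s[170:290,190:340],None,fx=5,fy=5,interpolation=cv2.INTER_CUBIC))
cv2.imwrite('pics/c4.png',cv2.resize(s[340:410,320:400],None,fx=8,fy=8,interpolation=cv2.INTER_CUBIC))
import numpy as np
a=t[180:230,425:460];
hsv=cv2.cvtColor(t,cv2.COLOR_BGR2HSV)
for p in [(300,206),(264,209),(446,198),(436,195),(440,205),(200,180),(195,258)]: print(p,t[p[1],p[0]],hsv[p[1],p[0]])
E
```

```text
(300, 206) [131 178 225] [ 15 107 225]
(264, 209) [ 74 106 152] [ 12 131 152]
(446, 198) [47 62 93] [ 10 126  93]
(436, 195) [31 38 55] [  9 111  55]
(440, 205) [32 39 54] [ 10 104  54]
(200, 180) [54 63 36] [ 80 109  63]
(195, 258) [34 35 35] [30  7 35]
```

View pics/c1.png

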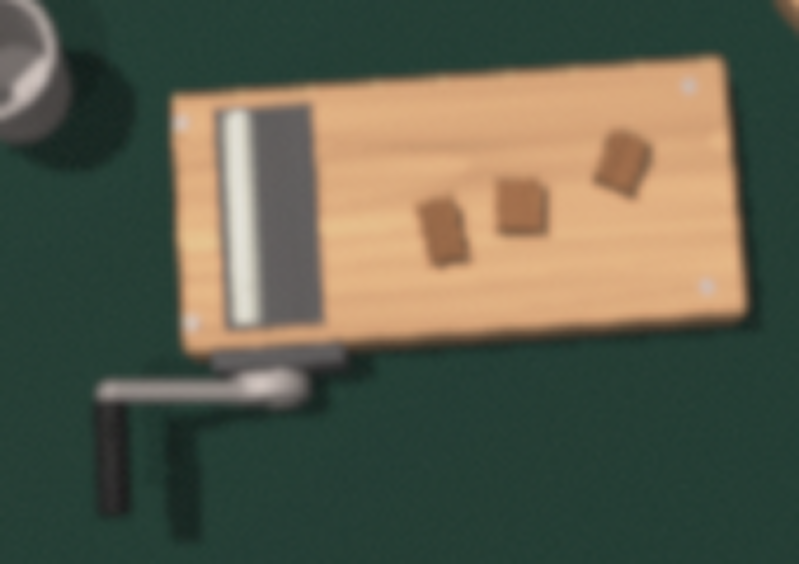

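View pics/c2.png

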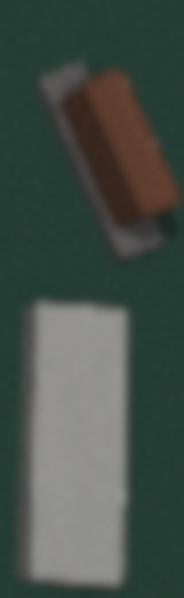

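View pics/c3.png

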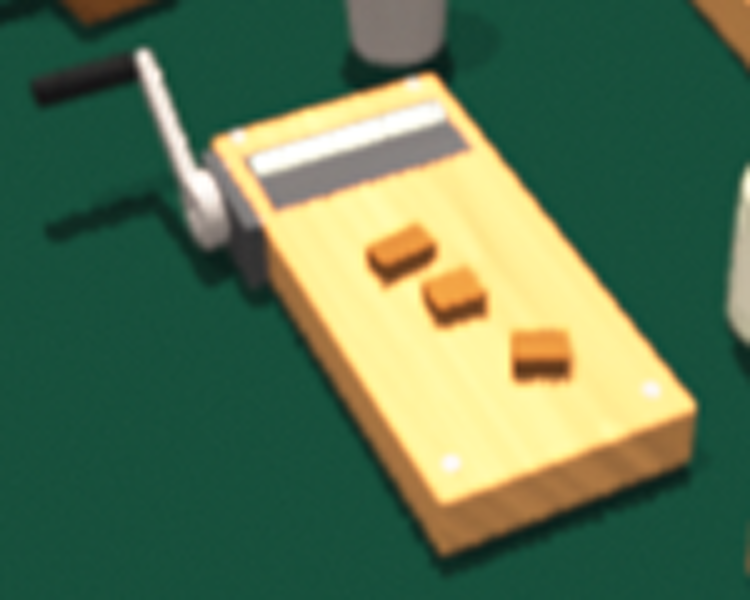

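View pics/c4.png

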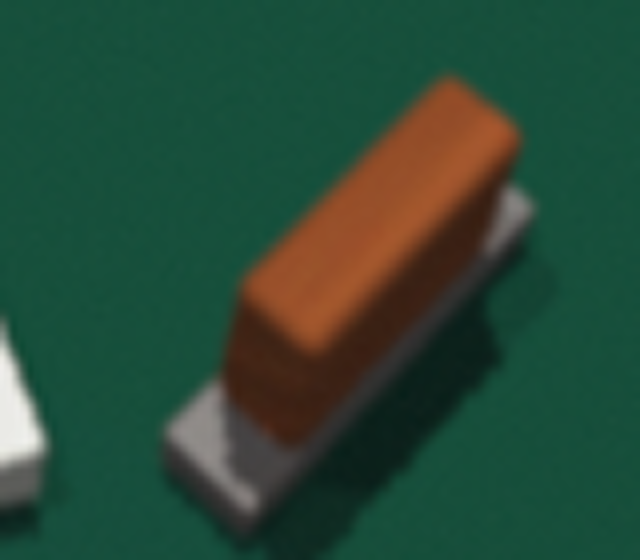

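```bash
python3 - <<'E'
from h import *
C1=lambda x,y:((x+.5)/4.7-.5+170,(y+.5)/4.7-.5+160)
C2=lambda x,y:((x+.5)/4.6-.5+420,(y+.5)/4.6-.5+170)
C3=lambda x,y:((x+.5)/5-.5+190,(y+.5)/5-.5+170)
C4=lambda x,y:((x+.5)/8-.5+320,(y+.5)/8-.5+340)
b=np.array([onz('top',C1(*p),.04) for p in [(172,94),(723,57),(748,318),(184,354)]]);print(b,[np.linalg.norm(b[i]-b[i-1]) for i in range(4)])
b2=np.array([onz('side',C3(*p),.04) for p in [(432,72),(696,404),(442,502),(212,140)]]);print(b2,[np.linalg.norm(b2[i]-b2[i-1]) for i in range(4)])
for B in(b,b2):
    c=B.mean(0); ya=(B[0]+B[3]-B[1]-B[2]); yaw=np.arctan2(-ya[0],ya[1]); print('board',c,'yaw',np.degrees(yaw))
for p,q in [((442,230),(402,245)),((520,206),(455,287)),((623,161),(541,345))]:
    print('chip',onz('top',C1(*p),.054),onz('side',C3(*q),.054))
s=np.array([onz('side',C4(*p),.066) for p in [(452,75),(520,135),(315,352),(243,287)]]);print(s,s.mean(0),[np.linalg.norm(s[i]-s[i-1]) for i in range(4)])
d=s[0]+s[1]-s[2]-s[3];print(np.degrees(np.arctan2(d[1],d[0])))
s=np.array([onz('top',C2(*p),.066) for p in [(124,68),(181,206),(140,217),(88,83)]]);print(s,s.mean(0),[np.linalg.norm(s[i]-s[i-1]) for i in range(4)])
d=s[0]+s[3]-s[2]-s[1];print(np.degrees(np.arctan2(d[1],d[0])))
print('grip ends',tri(C1(111,400),C3(135,68)),tri(C1(114,515),C3(38,92)))
E
```

```text
[[ 0.67312018  0.25880836  0.04      ]
 [ 0.69285544 -0.04043987  0.04      ]
 [ 0.54957848 -0.05074978  0.04      ]
 [ 0.53099121  0.24940982  0.04      ]] [np.float64(0.14243937578178728), np.float64(0.29989828988888695), np.float64(0.1436474280799919), np.float64(0.30073455961349355)]
[[ 0.67254941  0.25980209  0.04      ]
 [ 0.69327287 -0.03778935  0.04      ]
 [ 0.55430664 -0.04917128  0.04      ]
 [ 0.53383464  0.24814646  0.04      ]] [np.float64(0.1392036017851193), np.float64(0.29831213504353565), np.float64(0.13943156419980607), np.float64(0.298021716001496)]
board [0.61163633 0.10425713 0.04      ] yaw 3.6581685300445073
board [0.61349089 0.10524698 0.04      ] yaw 3.9612159676710825
chip [0.5950897  0.11197779 0.054     ] [0.59618079 0.11051827 0.054     ]
chip [0.60794503 0.07053213 0.054     ] [0.60975922 0.07044493 0.054     ]
chip [0.63223129 0.01549553 0.054     ] [0.63342411 0.01557767 0.054     ]
[[ 0.64527229 -0.3216267   0.066     ]
 [ 0.65166851 -0.34086441  0.066     ]
 [ 0.58063161 -0.368442    0.066     ]
 [ 0.57329312 -0.34921443  0.066     ]] [ 0.61271638 -0.34503689  0.066     ] [np.float64(0.07708491621609045), np.float64(0.020273157531398897), np.float64(0.07620213315632496), np.float64(0.020580399161310277)]
21.09303124281563
[[ 0.65267009 -0.3428476   0.066     ]
 [ 0.57694828 -0.36832096  0.066     ]
 [ 0.57104817 -0.34606903  0.066     ]
 [ 0.64442572 -0.32292259  0.066     ]] [ 0.61127307 -0.34504005  0.066     ] [np.float64(0.02156329356294018), np.float64(0.07989169773704793), np.float64(0.023020856462750525), np.float64(0.07694168025837506)]
18.060624999676694
grip ends (array([0.50229704, 0.28186544, 0.07642403]), np.float64(0.00036225857906850876)) (array([0.44477267, 0.27835046, 0.07846115]), np.float64(0.00259198145426782))
```

The two views agree to within about 2 mm. The board centre is (0.6125, 0.105) with yaw 3.8°, and the scraper is at (0.612, -0.345) with its long axis near 20°. The lever lean is near 58°. Next I'll check the neighbours for clearance and work out the first move.

```bash
cat >> h.py <<'E'
from scipy.spatial.transform import Rotation as Ro
def to(x,y,z,yawdeg):
    """tool-axis shift (in row units, 0.1=50mm) and turn to a pointing-down pose"""
    s=get_state(); R=Ro.from_euler('xyz',s['ee_rot']); T=Ro.from_euler('xyz',[np.pi,0,np.radians(yawdeg)])
    d=np.array([x,y,z])-s['eef_pos']
    print('t %.2f'%s['t'],'pos',s['eef_pos'].round(4),'rpy',np.degrees(s['ee_rot']).round(2),'F',s['force'].round(2),'w %.4f'%s['width'])
    print(' shift now-axes',(R.inv().apply(d)/.5).round(4),' shift after-turn axes',(T.inv().apply(d)/.5).round(4),' turn',((R.inv()*T).as_rotvec()/np.pi).round(4))
E
python3 - <<'E'
from h import *
k=.7
for n,p,z in [('plane corner',(500,252),.035),('plane corner',(480,228),.035),('plane',(585,184),.035),('bottle cap',(423,177),.15),('stone tl',(610,337),.025),('stone tr',(640,337),.025),('cup',(240,247),.09)]:
    print(n,onz('top',(p[0]*k,p[1]*k),z).round(3))
to(.612,-.345,.15,200)
E
```

```text
plane corner [ 0.682 -0.109  0.035]
plane corner [ 0.726 -0.074  0.035]
plane [ 0.809 -0.267  0.035]
bottle cap [0.781 0.033 0.15 ]
stone tl [ 0.529 -0.3    0.025]
stone tr [ 0.529 -0.352  0.025]
cup [0.678 0.346 0.09 ]
t 0.10 pos [0.2933 0.6074 0.189 ] rpy [ 1.7992e+02 -1.0000e-02 -2.5780e+01] F [0.32 1.22 0.27] w 0.0876
 shift now-axes [1.4023 1.438  0.0804]  shift after-turn axes [ 0.0525 -2.0079  0.0781]  turn [ 2.000e-04 -6.000e-04  7.457e-01]
```

```bash
python3 -m inch '[[[0,0,0,0,0,0.0466,0],[0,0,0,0,0,0.0466,0],[0,0,0,0,0,0.0466,0],[0,0,0,0,0,0.0466,0],[0,0,0,0,0,0.0466,0],[0,0,0,0,0,0.0466,0],[0,0,0,0,0,0.0466,0],[0,0,0,0,0,0.0466,0],[0,0,0,0,0,0.0466,0],[0,0,0,0,0,0.0466,0],[0,0,0,0,0,0.0466,0],[0,0,0,0,0,0.0466,0],[0,0,0,0,0,0.0466,0],[0,0,0,0,0,0.0466,0],[0,0,0,0,0,0.0466,0],[0,0,0,0,0,0.0466,0]]]'
python3 - <<'E'
from h import *
print(get_state()['q'].round(3)); to(.612,-.345,.15,200)
E
```

```text
t: 1.7
eef_pos: [0.2933, 0.6075, 0.1893]
ee_rot: [-3.141, -0.001, -2.798]
force: [0.2, -0.1, -1.0]
width: 0.0874
[ 1.409  0.359  0.011 -0.    -1.224 -2.636]
t 1.70 pos [0.2933 0.6075 0.1893] rpy [-1.7996e+02 -4.0000e-02 -1.6033e+02] F [ 0.21 -0.14 -0.97] w 0.0874
 shift now-axes [ 0.0411 -2.0083  0.0801]  shift after-turn axes [ 0.0527 -2.0081  0.0786]  turn [-0.0002 -0.0002 -0.0018]
```

```bash
python3 -m inch '[[[0.002,-0.05,0,0,0,0,0],[0.002,-0.08,0,0,0,0,0],[0.002,-0.1,0,0,0,0,0],[0.002,-0.1,0,0,0,0,0],[0.002,-0.1,0,0,0,0,0],[0.002,-0.1,0,0,0,0,0],[0.002,-0.1,0,0,0,0,0],[0.002,-0.1,0,0,0,0,0],[0.002,-0.1,0,0,0,0,0],[0.002,-0.1,0,0,0,0,0],[0.002,-0.1,0,0,0,0,0],[0.002,-0.1,0,0,0,0,0],[0.002,-0.1,0,0,0,0,0],[0.002,-0.1,0,0,0,0,0],[0.002,-0.1,0,0,0,0,0],[0.002,-0.1,0,0,0,0,0],[0.002,-0.1,0,0,0,0,0],[0.002,-0.1,0,0,0,0,0],[0.002,-0.1,0,0,0,0,0],[0.002,-0.08,0,0,0,0,0]]]'
python3 - <<'E'
from h import *
print(get_state()['q'].round(3)); to(.612,-.345,.1,200)
E
```

```text
t: 3.7
eef_pos: [0.6016, -0.2988, 0.189]
ee_rot: [3.141, -0.001, -2.793]
force: [0.7, 0.8, 1.1]
width: 0.0876
[-0.171  0.355  0.004  0.    -1.221 -1.051]
t 3.70 pos [ 0.6016 -0.2988  0.189 ] rpy [ 1.7997e+02 -6.0000e-02 -1.6004e+02] F [0.75 0.81 1.07] w 0.0876
 shift now-axes [ 0.0119 -0.094   0.178 ]  shift after-turn axes [ 0.0121 -0.0939  0.178 ]  turn [ 0.0002 -0.0003 -0.0002]
```

```bash
python3 -m inch '[[[0.004,-0.03,0.03,0,0,0,0],[0.004,-0.03,0.06,0,0,0,0],[0.004,-0.034,0.06,0,0,0,0],[0,0,0.03,0,0,0,0],[0,0,0,0,0,0,0]]]'
python3 - <<'E'
from h import *
to(.612,-.345,.024,200)
for n,(x,y) in (('top',(400,160)),('side',(310,320))):
    f=grab_frame(n); cv2.imwrite(f'pics/{n}1.png',cv2.resize(f[y:y+100,x:x+130],None,fx=6,fy=6,interpolation=cv2.INTER_CUBIC))
E
```

```text
t: 4.2
eef_pos: [0.6098, -0.3414, 0.0962]
ee_rot: [3.138, -0.005, -2.793]
force: [-0.8, 0.8, -0.2]
width: 0.0879
t 4.20 pos [ 0.6098 -0.3414  0.0962] rpy [ 179.77   -0.26 -160.03] F [-0.78  0.82 -0.22] w 0.0879
 shift now-axes [-0.0023 -0.0089  0.1443]  shift after-turn axes [-0.0016 -0.0083  0.1444]  turn [ 0.0013 -0.0014 -0.0002]
```

View pics/side1.png

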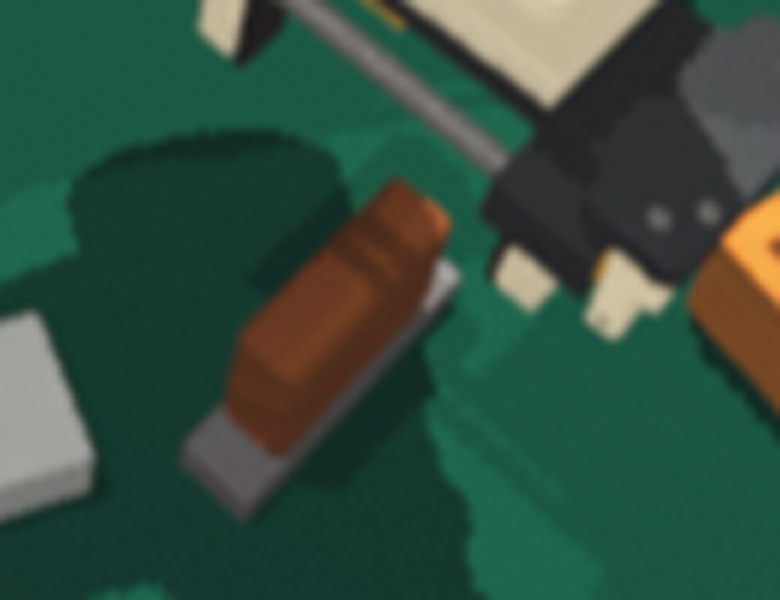

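View pics/top1.png

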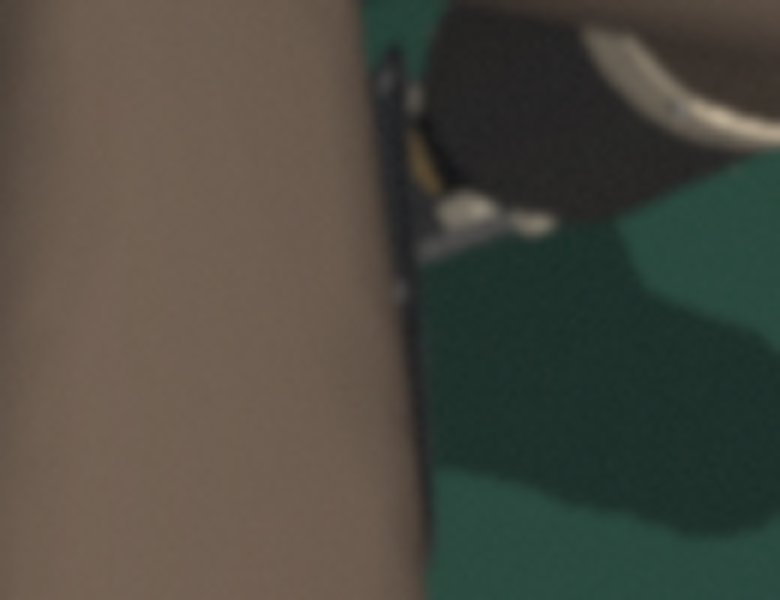

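```bash
python3 - <<'E'
from h import *
s=get_state(); print(s['eef_pos'])
p=s['eef_pos']; ya=Ro.from_euler('xyz',s['ee_rot']).apply([0,1,0])
for X in (p,p+.044*ya,p-.044*ya): print((proj('side',X)-[310,320])*6)
to(.612,-.345,.024,200)
E
```

```text
[ 0.61220007 -0.34182923  0.10033078]
[355.27665148 207.60507213]
[241.82186863 110.08553162]
[476.59124198 311.88047441]
t 4.30 pos [ 0.6122 -0.3418  0.1003] rpy [-1.7999e+02 -1.0000e-02 -1.5994e+02] F [ 0.63 -0.08  1.02] w 0.0875
 shift now-axes [ 0.0025 -0.0058  0.1527]  shift after-turn axes [ 0.0025 -0.0058  0.1527]  turn [-0.0001 -0.0001  0.0003]
```

```bash
python3 -m inch '[[[0,-0.003,0.03,0,0,0,0],[0,-0.003,0.04,0,0,0,0],[0,0,0.04,0,0,0,0],[0,0,0.025,0,0,0,0],[0,0,0.015,0,0,0,0],[0,0,0,0,0,0,0],[0,0,0,0,0,0,0]]]'
python3 - <<'E'
from h import *
f=grab_frame('side'); cv2.imwrite('pics/side2.png',cv2.resize(f[320:420,310:440],None,fx=6,fy=6,interpolation=cv2.INTER_CUBIC))
to(.612,-.345,.024,200)
E
```

```text
t: 5.0
eef_pos: [0.6137, -0.3453, 0.0258]
ee_rot: [-3.141, 0.001, -2.792]
force: [0.3, -0.6, 0.6]
width: 0.0878
t 5.05 pos [ 0.6138 -0.3454  0.026 ] rpy [-1.7994e+02  7.0000e-02 -1.5996e+02] F [ 0.32 -0.36  0.8 ] w 0.0879
 shift now-axes [0.0032 0.002  0.004 ]  shift after-turn axes [0.0032 0.002  0.004 ]  turn [-0.0004  0.0004  0.0002]
```

View pics/side2.png

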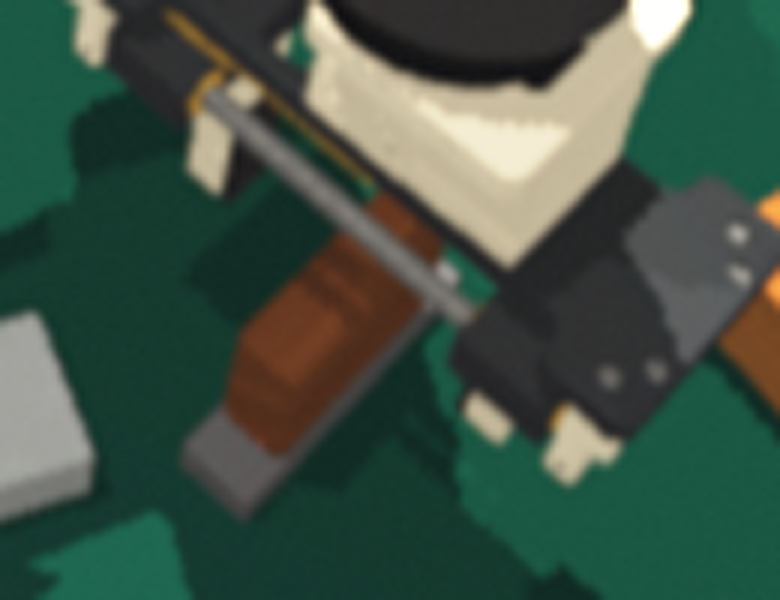

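The fingers straddle the grip: the left tip is at (210,190) and the right tip at (530,460) in the crop, with the grip between them. I'll close now.

```bash
python3 -m inch '[[[0,0,0.003,0,0,0,0.6],[0,0,0,0,0,0,0.8],[0,0,0,0,0,0,1],[0,0,0,0,0,0,1],[0,0,0,0,0,0,1],[0,0,0,0,0,0,1],[0,0,0,0,0,0,1],[0,0,0,0,0,0,1]]]' 35
python3 - <<'E'
from h import *
f=grab_frame('side'); cv2.imwrite('pics/side3.png',cv2.resize(f[320:420,310:440],None,fx=6,fy=6,interpolation=cv2.INTER_CUBIC))
to(.612,-.345,.024,200)
E
```

```text
t: 5.85
eef_pos: [0.6131, -0.3452, 0.0234]
ee_rot: [3.142, -0.0, -2.792]
force: [0.3, -0.0, -0.6]
width: 0.0291
t 5.90 pos [ 0.613  -0.3451  0.0233] rpy [ 1.7999e+02 -1.0000e-02 -1.5998e+02] F [-0.28  1.03  1.  ] w 0.0252
 shift now-axes [ 0.0019  0.0009 -0.0014]  shift after-turn axes [ 0.0019  0.0009 -0.0014]  turn [ 0.     -0.      0.0001]
```

View pics/side3.png

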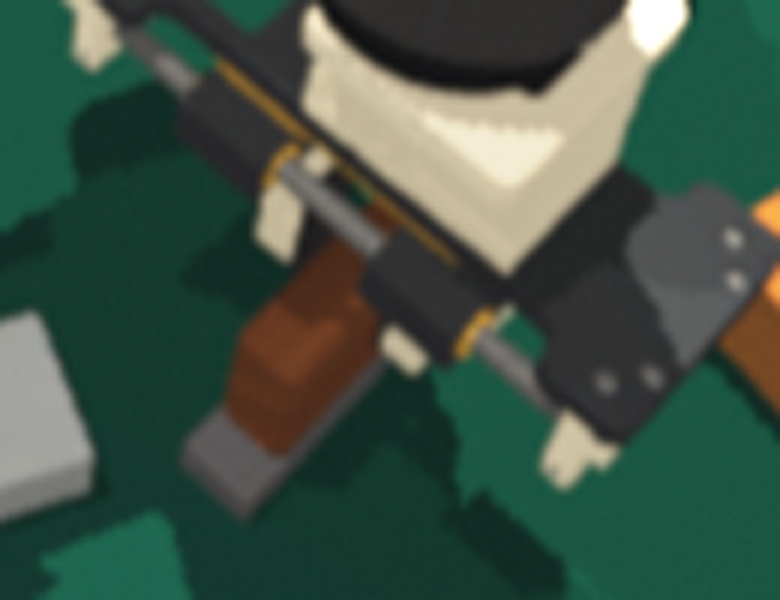

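```bash
python3 -m inch '[[[0,0,0,0,0,0,1],[0,0,0,0,0,0,1],[0,0,0,0,0,0,1],[0,0,-0.02,0,0,0,1],[0,0,-0.04,0,0,0,1],[0,0,-0.06,0,0,0,1],[0,0,-0.06,0,0,0,1],[0,0,-0.05,0,0,0,1],[0,0,0,0,0,0.03,1],[0,0,0,0,0,0.03,1],[0,0,0,0,0,0.03,1],[0,0,0,0,0,0,1]]]'
python3 - <<'E'
from h import *
f=grab_frame('side'); cv2.imwrite('pics/side4.png',cv2.resize(f[250:420,310:480],None,fx=3.5,fy=3.5,interpolation=cv2.INTER_CUBIC))
to(.5972,.154,.14,183.8)
E
```

```text
t: 7.1
eef_pos: [0.6129, -0.3451, 0.1389]
ee_rot: [3.142, 0.0, -3.076]
force: [-0.5, 0.4, -2.4]
width: 0.0232
t 7.15 pos [ 0.613  -0.3451  0.1387] rpy [ 180.      0.   -176.07] F [-0.75  0.69 -1.06] w 0.0230
 shift now-axes [-0.037   0.998  -0.0025]  shift after-turn axes [-0.0347  0.9981 -0.0026]  turn [0.     0.     0.0007]
```

View pics/side4.png

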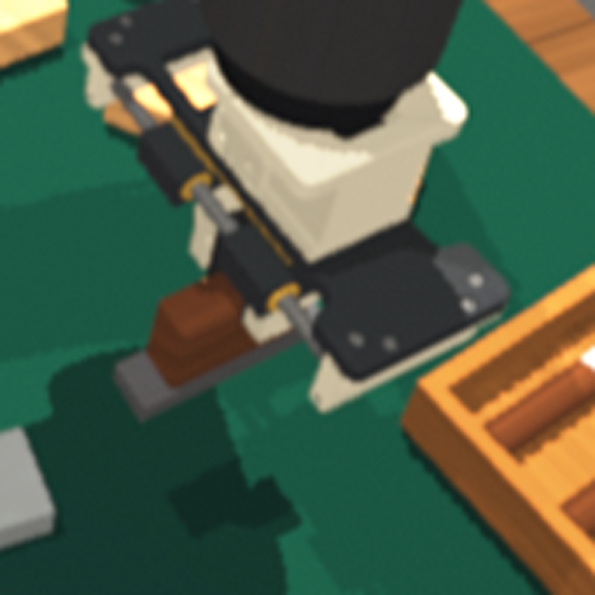

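The scraper is held level, with its foot at (140–310, 330–410) in the crop. I'll carry it to the stop side of the chips.

```bash
python3 -m inch '[[[-0.002,0.03,0,0,0,0,1],[-0.002,0.05,0,0,0,0,1],[-0.002,0.07,0,0,0,0,1],[-0.003,0.08,0,0,0,0,1],[-0.003,0.08,0,0,0,0,1],[-0.003,0.08,0,0,0,0,1],[-0.003,0.08,0,0,0,0,1],[-0.003,0.08,0,0,0,0,1],[-0.003,0.08,0,0,0,0,1],[-0.003,0.08,0,0,0,0,1],[-0.003,0.08,0,0,0,0,1],[-0.003,0.08,0,0,0,0,1],[-0.002,0.06,0,0,0,0,1],[-0.002,0.04,0,0,0,0,1],[0,0.028,0,0,0,0,1],[0,0,0,0,0,0,1],[0,0,0,0,0,0,1]]]'
python3 - <<'E'
from h import *
f=grab_frame('side'); cv2.imwrite('pics/side5.png',cv2.resize(f[140:300,180:350],None,fx=3.6,fy=3.6,interpolation=cv2.INTER_CUBIC))
to(.5972,.154,.0655,183.8)
E
```

```text
t: 8.85
eef_pos: [0.5981, 0.1536, 0.1383]
ee_rot: [-3.141, -0.0, -3.074]
force: [0.2, -0.3, -0.6]
width: 0.0235
t 8.90 pos [0.5981 0.1532 0.1383] rpy [-1.7999e+02 -2.0000e-02 -1.7619e+02] F [ 0.23  0.12 -1.8 ] w 0.0229
 shift now-axes [0.0017 0.0018 0.1456]  shift after-turn axes [0.0018 0.0018 0.1456]  turn [-0.0001 -0.0001  0.0001]
```

View pics/side5.png

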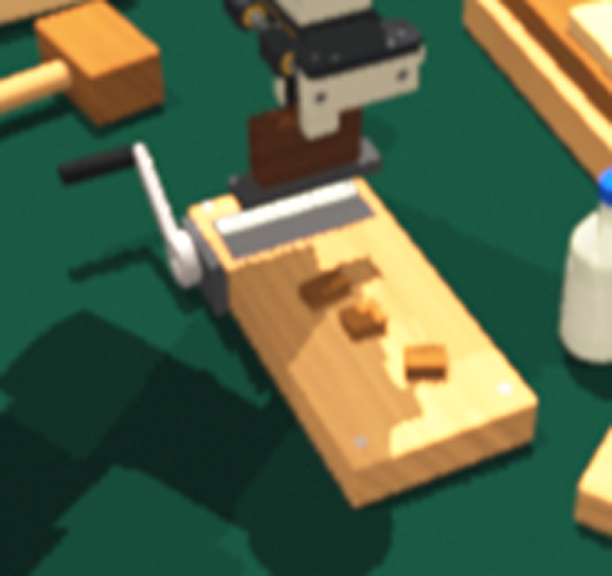

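```bash
python3 -m inch '[[[0,0.001,0.02,0,0,0,1],[0,0,0.04,0,0,0,1],[0,0,0.04,0,0,0,1],[0,0,0.025,0,0,0,1],[0,0,0.013,0,0,0,1],[0,0,0.004,0,0,0,1],[0,0,0,0,0,0,1]]]'
python3 - <<'E'
from h import *
f=grab_frame('side'); cv2.imwrite('pics/side6.png',cv2.resize(f[160:280,200:320],None,fx=5,fy=5,interpolation=cv2.INTER_CUBIC))
to(.5972,.154,.0655,183.8)
E
```

```text
t: 9.6
eef_pos: [0.5986, 0.1544, 0.0676]
ee_rot: [-3.142, 0.0, -3.075]
force: [-0.1, 0.4, -1.5]
width: 0.0231
t 9.65 pos [0.5988 0.1546 0.068 ] rpy [ 1.7999e+02  5.0000e-02 -1.7618e+02] F [-0.22 -0.05 -1.42] w 0.0230
 shift now-axes [ 0.0032 -0.0009  0.005 ]  shift after-turn axes [ 0.0032 -0.0009  0.005 ]  turn [0.0001 0.0003 0.0001]
```

View pics/side6.png

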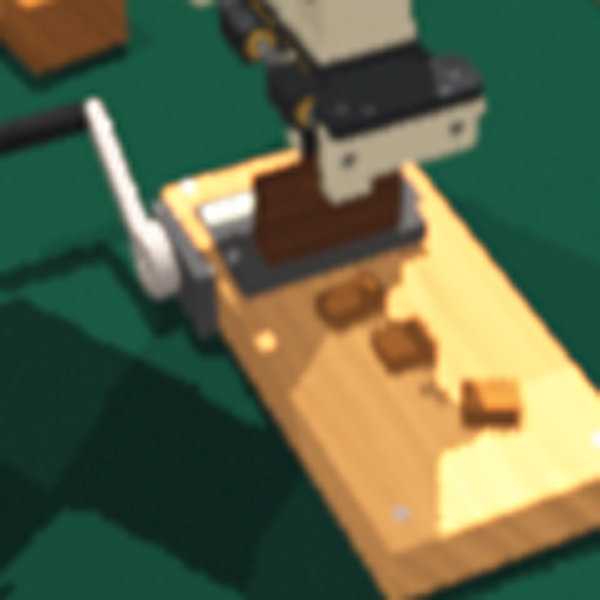

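```bash
python3 - <<'E'
from h import *
c,s=np.cos(np.radians(3.8)),np.sin(np.radians(3.8))
for p,z in [((248,296),.0435),((425,240),.0435),((523,395),.054),((463,385),.054)]:
    X=onz('side',((p[0]+.5)/5-.5+200,(p[1]+.5)/5-.5+160),z)-[.6125,.1047,0]
    print((c*X[0]+s*X[1]).round(4),(-s*X[0]+c*X[1]).round(4))
E
```

```text
-0.0611 0.0409
0.0436 0.0406
0.0292 -0.0973
0.0057 -0.078
```

```bash
python3 -m inch '[[[0,0,0.005,0,0,0,1],[0,-0.01,0,0,0,0,1],[0,-0.02,0,0,0,0,1],[0,-0.025,0,0,0,0,1],[0,-0.025,0,0,0,0,1],[0,-0.025,0,0,0,0,1],[0,-0.025,0,0,0,0,1],[0,-0.025,0,0,0,0,1]]]'
python3 - <<'E'
from h import *
f=grab_frame('side'); cv2.imwrite('pics/side7.png',cv2.resize(f[160:300,200:340],None,fx=4,fy=4,interpolation=cv2.INTER_CUBIC))
to(.5972,.154,.0655,183.8)
E
```

```text
t: 10.45
eef_pos: [0.6035, 0.0758, 0.0649]
ee_rot: [3.142, 0.0, -3.075]
force: [0.6, -0.1, -1.6]
width: 0.0233
t 10.50 pos [0.6033 0.0743 0.0648] rpy [-1.7998e+02 -3.0000e-02 -1.7624e+02] F [-0.79 -1.33 -2.1 ] w 0.0235
 shift now-axes [ 0.0017  0.1598 -0.0014]  shift after-turn axes [ 0.0016  0.1598 -0.0013]  turn [-0.0001 -0.0002 -0.0002]
```

View pics/side7.png

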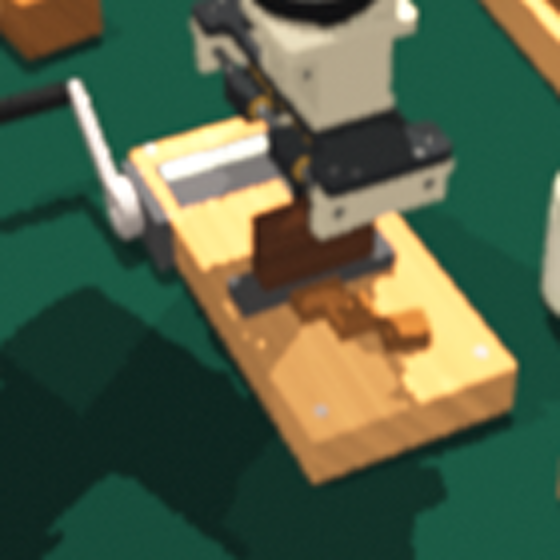

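The chips are moving ahead of the foot, at (320–430, 290–340) in the crop. I'll continue over the open end.

```bash
python3 -m inch '[[[0,-0.015,0,0,0,0,1],[0,-0.025,0,0,0,0,1],[0,-0.03,0,0,0,0,1],[0,-0.03,0,0,0,0,1],[0,-0.035,0,0,0,0,1],[0,-0.04,0,0,0,0,1],[0,-0.04,0,0,0,0,1],[0,-0.04,0,0,0,0,1],[0,-0.016,0,0,0,0,1],[0,0,0,0,0,0,1],[0,0,0,0,0,0,1],[0,0,0,0,0,0,1]]]'
python3 - <<'E'
from h import *
f=grab_frame('side'); cv2.imwrite('pics/side8.png',cv2.resize(f[180:340,220:400],None,fx=4,fy=4,interpolation=cv2.INTER_CUBIC))
to(.612,-.345,.14,200)
E
```

```text
t: 11.7
eef_pos: [0.6125, -0.0576, 0.0649]
ee_rot: [3.142, 0.0, -3.074]
force: [-0.7, 0.3, -1.7]
width: 0.0234
t 11.75 pos [ 0.6125 -0.0575  0.0649] rpy [ 180.      0.   -176.14] F [ 0.25 -0.12 -1.77] w 0.0236
 shift now-axes [ 0.0397 -0.5737 -0.1503]  shift after-turn axes [ 0.1976 -0.5401 -0.1502]  turn [ 0.      0.     -0.0896]
```

View pics/side8.png

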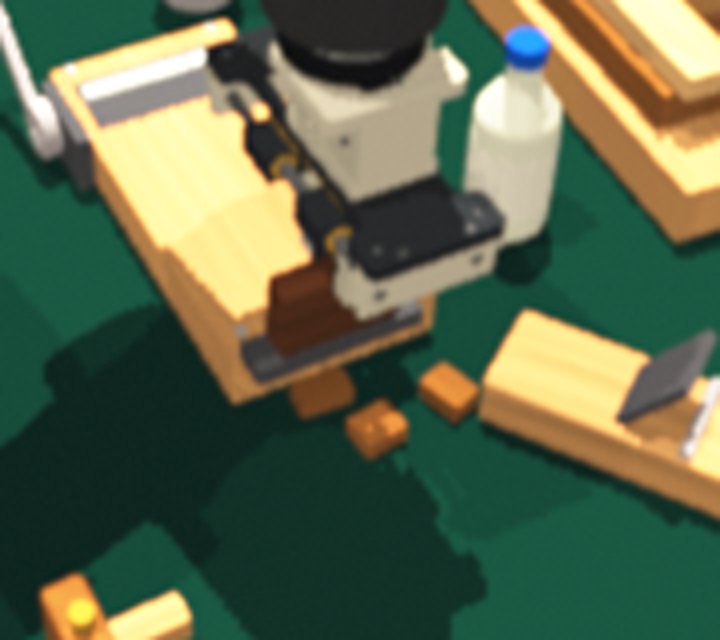

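All three chips are off the board, at (320,392), (377,428) and (448,392) in the crop. The left one lies close to the board's end and I'll check it again later. Now I'll take the scraper back to its place.

```bash
python3 -m inch '[[[0,0,-0.02,0,0,0,1],[0,0,-0.04,0,0,0,1],[0,0,-0.05,0,0,0,1],[0,0,-0.04,0,0,-0.03,1],[0,0,0,0,0,-0.03,1],[0,0,0,0,0,-0.03,1],[0.018,-0.05,0,0,0,0,1],[0.026,-0.07,0,0,0,0,1],[0.026,-0.07,0,0,0,0,1],[0.026,-0.07,0,0,0,0,1],[0.026,-0.07,0,0,0,0,1],[0.026,-0.07,0,0,0,0,1],[0.026,-0.07,0,0,0,0,1],[0.018,-0.05,0,0,0,0,1],[0.006,-0.02,0,0,0,0,1],[0,0,0,0,0,0,1],[0,0,0,0,0,0,1]]]'
python3 - <<'E'
from h import *
f=grab_frame('side'); cv2.imwrite('pics/side9.png',cv2.resize(f[180:400,200:440],None,fx=3.2,fy=2.7,interpolation=cv2.INTER_CUBIC))
f=grab_frame('top'); cv2.imwrite('pics/top9.png',cv2.resize(f[140:260,180:440],None,fx=3,fy=3,interpolation=cv2.INTER_CUBIC))
to(.613,-.345,.0235,200)
E
```

```text
t: 13.45
eef_pos: [0.6119, -0.3449, 0.1401]
ee_rot: [3.141, 0.0, -2.792]
force: [0.4, 1.1, -1.7]
width: 0.0232
t 13.55 pos [ 0.6121 -0.3444  0.1402] rpy [ 1.8000e+02  2.0000e-02 -1.5991e+02] F [ 0.53  0.39 -2.44] w 0.0233
 shift now-axes [-0.0011 -0.0017  0.2334]  shift after-turn axes [-0.0012 -0.0017  0.2334]  turn [0.     0.0001 0.0005]
```

View pics/side9.png

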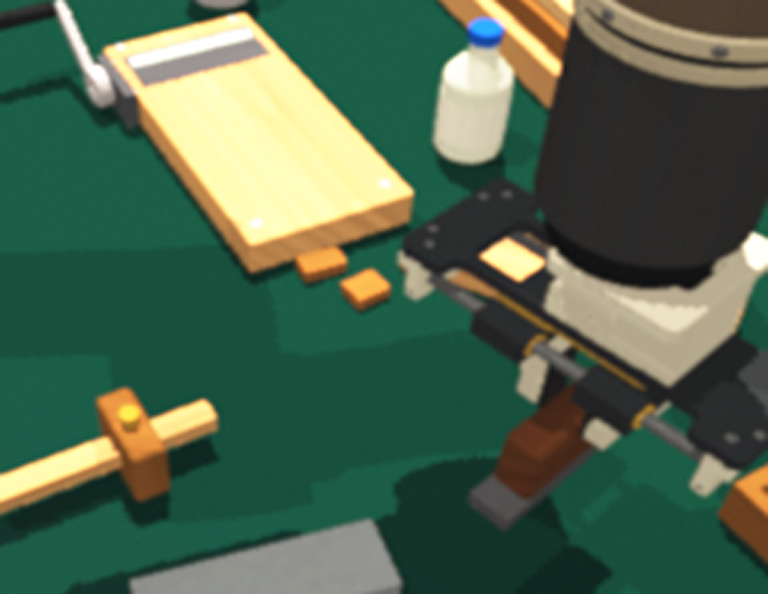

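View pics/top9.png

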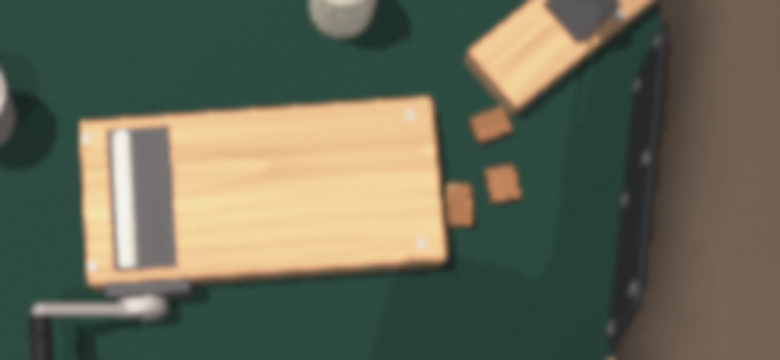

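The chips lie flat on the bench: in the top crop, chip1 is at (460,205), 35x22 mm, which fits it lying flat, and the others are at (503,183) and (490,125). The board is clear. I'll lower the scraper.

```bash
python3 -m inch '[[[0,0,0.03,0,0,0,1],[0,0,0.05,0,0,0,1],[0,0,0.05,0,0,0,1],[0,0,0.04,0,0,0,1],[0,0,0.03,0,0,0,1],[0,0,0.016,0,0,0,1],[0,0,0.01,0,0,0,1],[0,0,0.005,0,0,0,1],[0,0,0,0,0,0,1],[0,0,0,0,0,0,1]]]'
python3 - <<'E'
from h import *
to(.613,-.345,.0235,200)
E
```

```text
t: 14.55
eef_pos: [0.6124, -0.3458, 0.0252]
ee_rot: [-3.141, 0.001, -2.792]
force: [-0.2, -0.0, -1.8]
width: 0.0232
t 14.55 pos [ 0.6124 -0.3458  0.0252] rpy [-1.7995e+02  6.0000e-02 -1.5997e+02] F [-0.19 -0.   -1.76] w 0.0232
 shift now-axes [-0.0017  0.0012  0.0035]  shift after-turn axes [-0.0017  0.0012  0.0035]  turn [-0.0003  0.0003  0.0001]
```

```bash
python3 -m inch '[[[0,0,0.002,0,0,0,1],[0,0,0.002,0,0,0,1],[0,0,0,0,0,0,1]]]'
python3 - <<'E'
from h import *
to(.613,-.345,.0235,200)
E
```

```text
t: 14.85
eef_pos: [0.6123, -0.3458, 0.0233]
ee_rot: [-3.141, 0.001, -2.792]
force: [-1.1, 0.9, 3.4]
width: 0.0235
t 14.85 pos [ 0.6123 -0.3458  0.0233] rpy [-1.7995e+02  5.0000e-02 -1.5996e+02] F [-1.08  0.94  3.4 ] w 0.0235
 shift now-axes [-0.0019  0.0011 -0.0004]  shift after-turn axes [-0.0019  0.0011 -0.0004]  turn [-0.0003  0.0003  0.0002]
```

The contact reads +3.4 N, so the foot is on the bench. I'll open the gripper and rise straight up.

```bash
python3 -m inch '[[[0,0,0,0,0,0,0.5],[0,0,0,0,0,0,0.3],[0,0,0,0,0,0,0],[0,0,0,0,0,0,0],[0,0,0,0,0,0,0],[0,0,0,0,0,0,0],[0,0,0,0,0,0,0],[0,0,-0.03,0,0,0,0],[0,0,-0.05,0,0,0,0],[0,0,-0.07,0,0,0,0],[0,0,-0.09,0,0,0,0],[0,0,-0.09,0,0,0,0],[0,0,-0.03,0,0,0.03,0],[0,0,0,0,0,0.03,0],[0,0,0,0,0,0.03,0],[0,0,0,0,0,0,0]]]'
python3 - <<'E'
from h import *
f=grab_frame('side'); cv2.imwrite('pics/side10.png',cv2.resize(f[220:420,260:460],None,fx=3,fy=3,interpolation=cv2.INTER_CUBIC))
to(.4705,.2806,.2,183.8)
E
```

```text
t: 16.45
eef_pos: [0.6119, -0.3457, 0.2039]
ee_rot: [-3.141, 0.001, -3.076]
force: [-0.4, -0.1, 0.2]
width: 0.0876
t 16.50 pos [ 0.6119 -0.3457  0.2035] rpy [-1.7997e+02  6.0000e-02 -1.7606e+02] F [ 0.11 -0.39  0.34] w 0.0874
 shift now-axes [0.1961 1.2691 0.0063]  shift after-turn axes [0.1991 1.2687 0.0071]  turn [-0.0002  0.0003  0.0008]
```

View pics/side10.png

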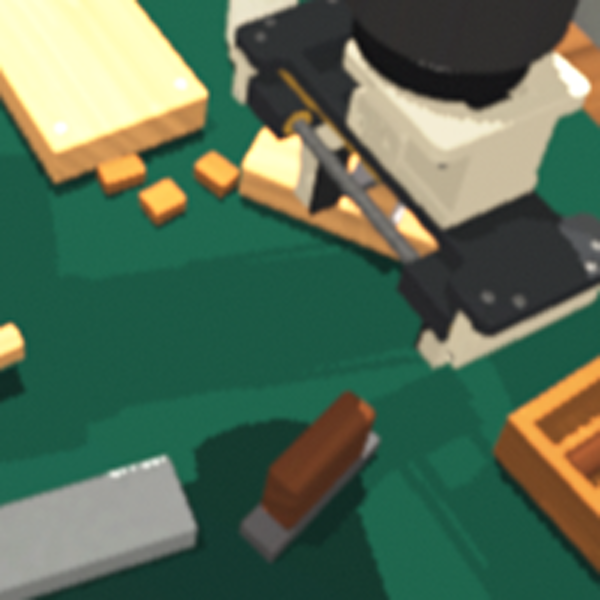

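The scraper stands upright on the bench at (310,470) in the crop. On to the lever.

```bash
python3 -m inch '[[[0.006,0.04,0,0,0,0,0],[0.009,0.06,0,0,0,0,0],[0.0125,0.08,0,0,0,0,0],[0.0125,0.08,0,0,0,0,0],[0.0125,0.08,0,0,0,0,0],[0.0125,0.08,0,0,0,0,0],[0.0125,0.08,0,0,0,0,0],[0.0125,0.08,0,0,0,0,0],[0.0125,0.08,0,0,0,0,0],[0.0125,0.08,0,0,0,0,0],[0.0125,0.08,0,0,0,0,0],[0.0125,0.08,0,0,0,0,0],[0.0125,0.08,0,0,0,0,0],[0.0125,0.08,0,0,0,0,0],[0.0125,0.08,0,0,0,0,0],[0.0125,0.08,0,0,0,0,0],[0.009,0.048,0,0,0,0,0],[0,0,0,0,0,0,0],[0,0,0,0,0,0,0]]]'
python3 - <<'E'
from h import *
print(get_state()['q'].round(3))
f=grab_frame('side'); cv2.imwrite('pics/side11.png',cv2.resize(f[100:270,140:310],None,fx=3.5,fy=3.5,interpolation=cv2.INTER_CUBIC))
to(.4725,.2806,.0585,183.8)
E
```

```text
t: 18.4
eef_pos: [0.4701, 0.2807, 0.2025]
ee_rot: [-3.141, -0.0, -3.071]
force: [-0.1, -0.8, 0.4]
width: 0.0876
[ 0.896  0.141 -0.251  0.    -1.179 -2.397]
t 18.45 pos [0.4702 0.2801 0.2025] rpy [-179.99   -0.   -176.06] F [-0.55 -1.26  0.  ] w 0.0875
 shift now-axes [-0.0046  0.0008  0.2881]  shift after-turn axes [-0.0046  0.0007  0.2881]  turn [-0.0001 -0.      0.0008]
```

View pics/side11.png

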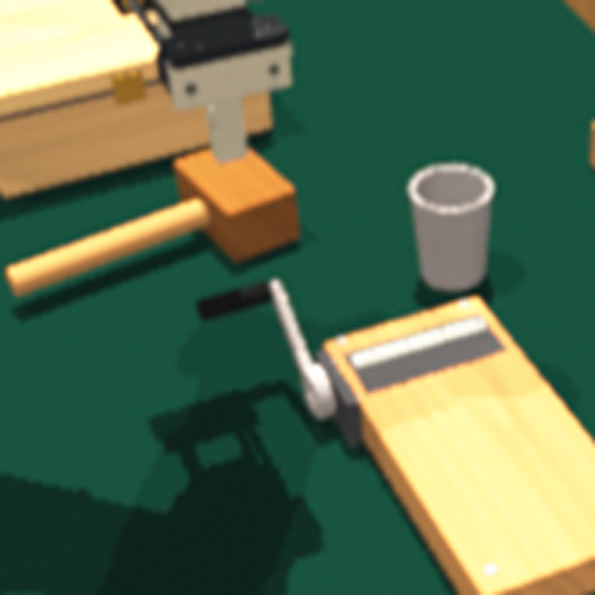

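```bash
python3 -m inch '[[[-0.004,0,0.04,0,0,0,0],[0,0,0.06,0,0,0,0],[0,0,0.06,0,0,0,0],[0,0,0.05,0,0,0,0],[0,0,0.04,0,0,0,0],[0,0,0.025,0,0,0,0],[0,0,0.012,0,0,0,0],[0,0,0,0,0,0,0],[0,0,0,0,0,0,0]]]'
python3 - <<'E'
from h import *
f=grab_frame('side'); cv2.imwrite('pics/side12.png',cv2.resize(f[130:250,160:280],None,fx=5,fy=5,interpolation=cv2.INTER_CUBIC))
to(.4725,.2806,.0585,183.8)
E
```

```text
t: 19.35
eef_pos: [0.4729, 0.2807, 0.0598]
ee_rot: [3.141, 0.001, -3.075]
force: [0.2, -0.6, 0.0]
width: 0.0877
t 19.40 pos [0.473  0.2809 0.0599] rpy [ 1.7994e+02  8.0000e-02 -1.7617e+02] F [-0.06  0.27 -0.71] w 0.0877
 shift now-axes [ 0.001  -0.0005  0.0028]  shift after-turn axes [ 0.001  -0.0005  0.0028]  turn [0.0003 0.0004 0.0002]
```

View pics/side12.png

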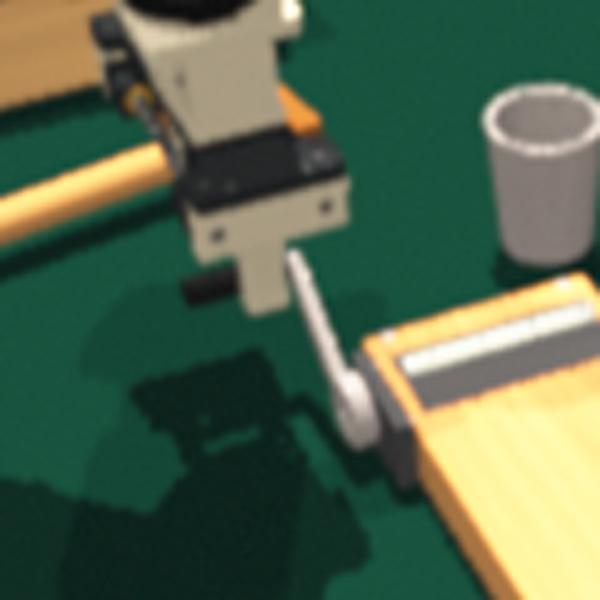

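```bash
python3 -m inch '[[[0,0,0.002,0,0,0,0.6],[0,0,0,0,0,0,0.8],[0,0,0,0,0,0,1],[0,0,0,0,0,0,1],[0,0,0,0,0,0,1],[0,0,0,0,0,0,1],[0,0,0,0,0,0,1],[0,0,0,0,0,0,1],[0,0,0,0,0,0,1],[0,0,0,0,0,0,1],[0,0,0,0,0,0,1],[0,0,0,0,0,0,1]]]' 25
python3 - <<'E'
from h import *
f=grab_frame('side'); cv2.imwrite('pics/side13.png',cv2.resize(f[130:250,160:280],None,fx=5,fy=5,interpolation=cv2.INTER_CUBIC))
to(.4725,.2806,.0585,183.8)
print(get_state()['moment'])
E
```

```text
t: 20.6
eef_pos: [0.4723, 0.2804, 0.0578]
ee_rot: [-3.142, -0.0, -3.075]
force: [-0.8, 0.3, -0.0]
width: 0.0014
t 20.65 pos [0.4723 0.2805 0.0579] rpy [-180.      0.   -176.18] F [-0.58 -0.04  0.71] w 0.0007
 shift now-axes [-0.0004  0.0003 -0.0013]  shift after-turn axes [-0.0004  0.0003 -0.0013]  turn [-0.      0.      0.0001]
[ 0.0972012  -0.16543309 -0.02192539]
```

View pics/side13.png

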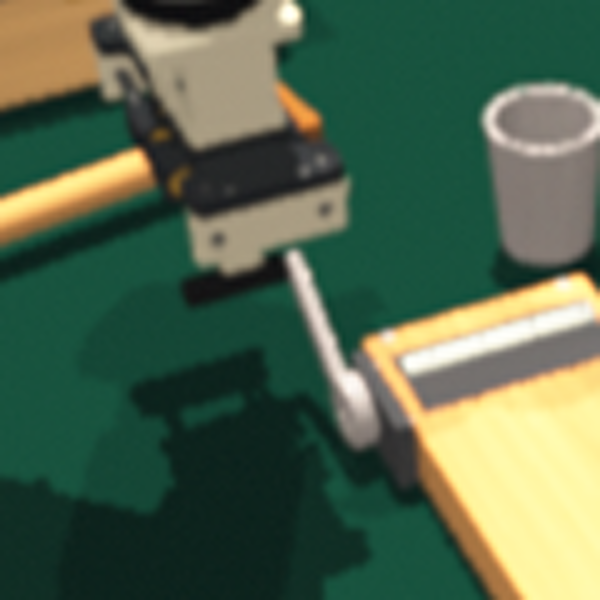

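The gripper shut on nothing (0.7 mm): it missed the lever. The grip shows at (185–290, 290–265) in the crop and the finger tips are hidden just above it. I'll find out why before trying again.

```bash
python3 - <<'E'
from h import *
s=get_state();p=s['eef_pos']
f=grab_frame('top'); cv2.imwrite('pics/top13.png',cv2.resize(f[170:300,150:300],None,fx=4.5,fy=4.5,interpolation=cv2.INTER_CUBIC))
f=grab_frame('side'); cv2.imwrite('pics/side13b.png',cv2.resize(f[165:215,185:245],None,fx=12,fy=12,interpolation=cv2.INTER_CUBIC))
for z in (0,.019,.03,.066): X=p+[0,0,z]; print(z,((proj('side',X)-[160,130]+.5)*5-.5).round(0),((proj('side',X)-[185,165]+.5)*12-.5).round(0),((proj('top',X)-[150,170]+.5)*4.5-.5).round(0))
c,sn=np.cos(np.radians(3.8)),np.sin(np.radians(3.8))
for th in (46,50,55,58,60):
  for bx in (-.097,-.157):
    by=.1+.1*np.sin(np.radians(th)); z=.025+.1*np.cos(np.radians(th))
    X=np.array([.6125+c*bx-sn*by,.1047+sn*bx+c*by,z]); print(th,bx,X.round(3),((proj('side',X)-[185,165]+.5)*12-.5).round(0))
E
```

```text
0 [238. 308.] [271. 320.] [203. 397.]
0.019 [234. 281.] [262. 255.] [197. 394.]
0.03 [231. 265.] [256. 217.] [194. 392.]
0.066 [223. 212.] [237.  90.] [183. 386.]
46 -0.097 [0.504 0.27  0.094] [400. 188.]
46 -0.157 [0.444 0.266 0.094] [148. 259.]
50 -0.097 [0.504 0.274 0.089] [396. 196.]
50 -0.157 [0.444 0.271 0.089] [145. 265.]
55 -0.097 [0.504 0.28  0.082] [391. 207.]
55 -0.157 [0.444 0.276 0.082] [142. 277.]
58 -0.097 [0.503 0.283 0.078] [389. 215.]
58 -0.157 [0.444 0.279 0.078] [141. 285.]
60 -0.097 [0.503 0.284 0.075] [387. 221.]
60 -0.157 [0.443 0.28  0.075] [141. 291.]
```

View pics/side13b.png

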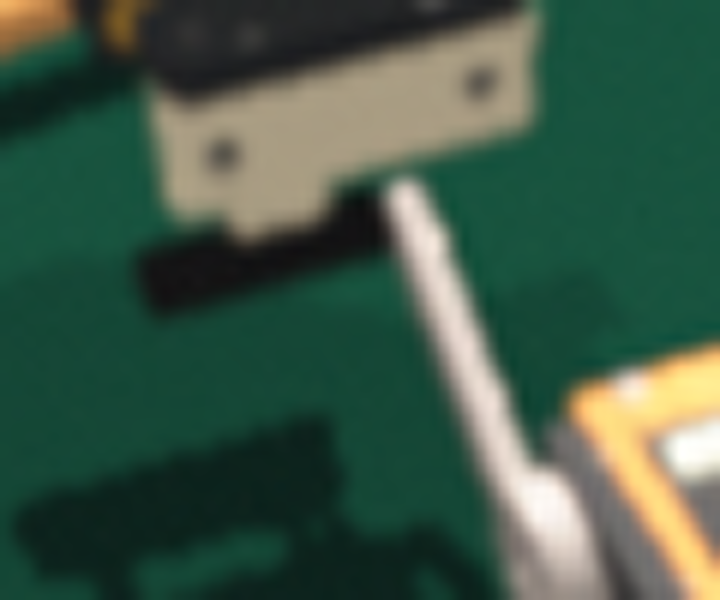

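View pics/top13.png

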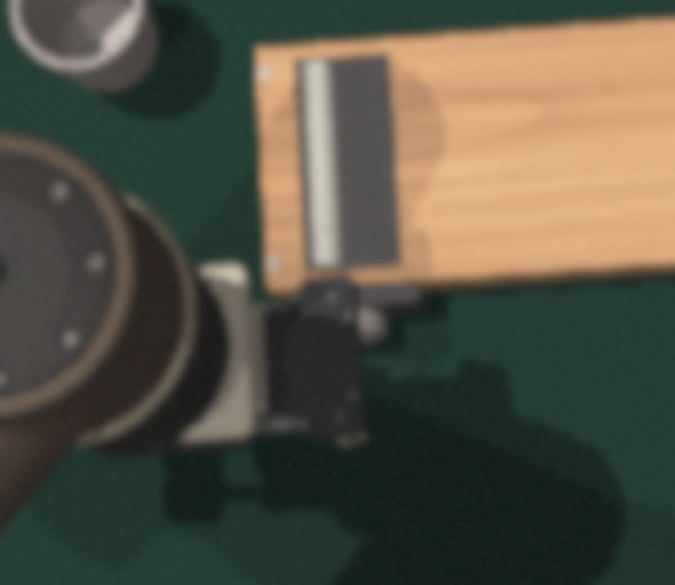

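```bash
python3 - <<'E'
from h import *
p=np.array([.473,.2809,.0599]); yaw=np.radians(183.8)
ya=np.array([np.cos(yaw-np.pi/2),np.sin(yaw-np.pi/2),0]); xa=np.array([np.cos(yaw),np.sin(yaw),0])
for h in (0,.01,.02,.03):
    print(h,[((proj('side',p+k*ya+e*xa+[0,0,h])-[160,130]+.5)*5-.5).round(0).tolist() for k in (-.065,-.044) for e in (.0095,-.0095)])
# scraper-side2 check, tips at open
p=np.array([.6138,-.3454,.026]); yaw=np.radians(200)
ya=np.array([np.cos(yaw-np.pi/2),np.sin(yaw-np.pi/2),0]); xa=np.array([np.cos(yaw),np.sin(yaw),0])
for h in (0,.01,.02,.03):
    print(h,[((proj('side',p+k*ya+e*xa+[0,0,h])-[310,320]+.5)*6-.5).round(0).tolist() for k in (-.065,-.044,.044,.065) for e in (.0095,-.0095)])
E
```

```text
0 [[260.0, 376.0], [293.0, 366.0], [247.0, 354.0], [280.0, 344.0]]
0.01 [[258.0, 362.0], [291.0, 352.0], [245.0, 340.0], [278.0, 330.0]]
0.02 [[256.0, 348.0], [289.0, 338.0], [243.0, 325.0], [277.0, 316.0]]
0.03 [[254.0, 333.0], [288.0, 323.0], [241.0, 311.0], [275.0, 301.0]]
0 [[484.0, 514.0], [522.0, 472.0], [428.0, 463.0], [466.0, 422.0], [209.0, 262.0], [247.0, 226.0], [161.0, 218.0], [199.0, 183.0]]
0.01 [[490.0, 500.0], [529.0, 457.0], [433.0, 448.0], [472.0, 407.0], [212.0, 247.0], [251.0, 210.0], [163.0, 202.0], [202.0, 167.0]]
0.02 [[497.0, 485.0], [535.0, 442.0], [439.0, 433.0], [477.0, 391.0], [215.0, 231.0], [254.0, 194.0], [166.0, 186.0], [205.0, 151.0]]
0.03 [[503.0, 469.0], [542.0, 427.0], [444.0, 417.0], [483.0, 376.0], [219.0, 214.0], [258.0, 178.0], [169.0, 170.0], [208.0, 134.0]]
```

The camera shows the finger tips about 30–40 mm higher than the reported TCP. The shut fingers are nowhere near the TCP's projection at (271,320), and both the scraper view and the plate edge give the same offset. The x and y fit well. So the fingers closed above the grip. I'll open, go 30 mm lower (which is safe under either reading) and look again.

```bash
python3 -m inch '[[[0,0,0,0,0,0,0.5],[0,0,0,0,0,0,0],[0,0,0,0,0,0,0],[0,0,0,0,0,0,0],[0,0,0,0,0,0,0],[0,0,0,0,0,0,0],[0,0,0,0,0,0,0],[0,0,0,0,0,0,0],[0,0,0,0,0,0,0],[0,0,0.01,0,0,0,0],[0,0,0.02,0,0,0,0],[0,0,0.02,0,0,0,0],[0,0,0.008,0,0,0,0],[0,0,0,0,0,0,0],[0,0,0,0,0,0,0]]]'
python3 - <<'E'
from h import *
f=grab_frame('side'); cv2.imwrite('pics/side14.png',cv2.resize(f[130:250,160:280],None,fx=5,fy=5,interpolation=cv2.INTER_CUBIC))
to(.4725,.2806,.0285,183.8)
E
```

```text
t: 22.25
eef_pos: [0.4724, 0.2804, 0.0287]
ee_rot: [-3.141, -0.0, -3.075]
force: [0.1, 0.0, 0.4]
width: 0.0878
t 22.30 pos [0.4725 0.2806 0.0289] rpy [-1.8000e+02  1.0000e-02 -1.7617e+02] F [-0.21 -0.26  0.12] w 0.0874
 shift now-axes [-0.0001  0.0001  0.0009]  shift after-turn axes [-0.0001  0.0001  0.0009]  turn [-0.      0.      0.0002]
```

View pics/side14.png

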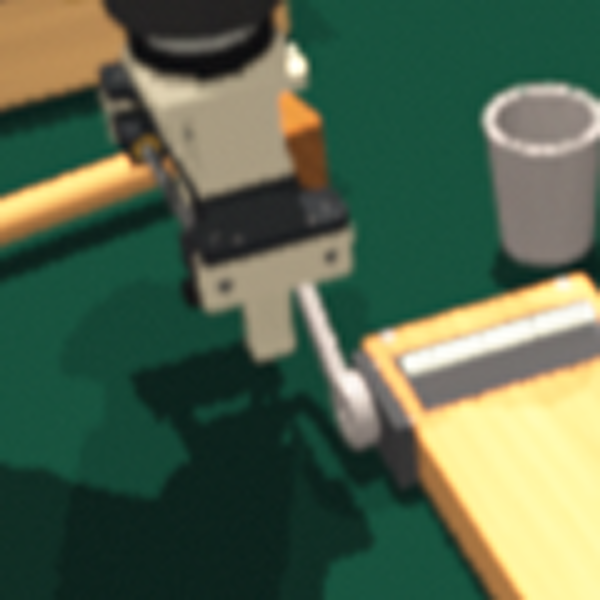

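```bash
python3 -m inch '[[[0,0,0,0,0,0,0.5],[0,0,0,0,0,0,0.7],[0,0,0,0,0,0,0.85],[0,0,0,0,0,0,1],[0,0,0,0,0,0,1],[0,0,0,0,0,0,1],[0,0,0,0,0,0,1],[0,0,0,0,0,0,1],[0,0,0,0,0,0,1],[0,0,0,0,0,0,1],[0,0,0,0,0,0,1],[0,0,0,0,0,0,1]]]' 25
python3 - <<'E'
from h import *
f=grab_frame('side'); cv2.imwrite('pics/side15.png',cv2.resize(f[130:250,160:280],None,fx=5,fy=5,interpolation=cv2.INTER_CUBIC))
to(.4725,.2806,.0285,183.8)
E
```

```text
t: 23.5
eef_pos: [0.4724, 0.2817, 0.0291]
ee_rot: [3.14, 0.001, -3.075]
force: [-2.4, 4.1, 0.6]
width: 0.0173
t 23.55 pos [0.4724 0.2818 0.0291] rpy [ 1.7989e+02  5.0000e-02 -1.7616e+02] F [-3.8   4.39  0.1 ] w 0.0175
 shift now-axes [ 0.     -0.0024  0.0013]  shift after-turn axes [ 0.     -0.0024  0.0013]  turn [0.0006 0.0003 0.0002]
```

View pics/side15.png

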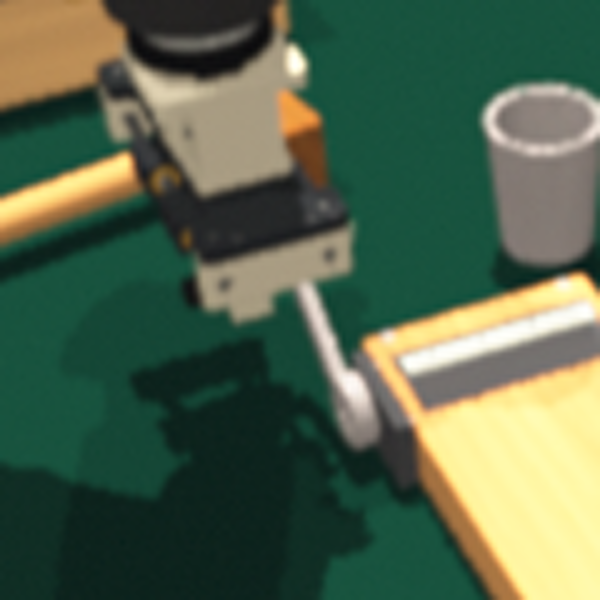

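The lever is held: width is 17.4 mm on the 18 mm grip, and the pose gives a lean of about 59°. Next I'll work out the arc about the pivot.

```bash
python3 - <<'E'
import numpy as np
th=np.radians(np.linspace(59,0,21))
for i in range(20): print(i, round((np.sin(th[i+1])-np.sin(th[i]))*.2,4), round(-(np.cos(th[i+1])-np.cos(th[i]))*.2,4), round(np.degrees(th[i+1]),1))
E
```

```text
0 -0.0055 -0.0087 56.0
1 -0.006 -0.0084 53.1
2 -0.0064 -0.0081 50.2
3 -0.0068 -0.0077 47.2
4 -0.0072 -0.0074 44.2
5 -0.0076 -0.007 41.3
6 -0.0079 -0.0066 38.3
7 -0.0082 -0.0062 35.4
8 -0.0085 -0.0057 32.4
9 -0.0088 -0.0053 29.5
10 -0.0091 -0.0048 26.6
11 -0.0093 -0.0044 23.6
12 -0.0095 -0.0039 20.7
13 -0.0097 -0.0034 17.7
14 -0.0099 -0.0029 14.8
15 -0.01 -0.0024 11.8
16 -0.0101 -0.0018 8.8
17 -0.0102 -0.0013 5.9
18 -0.0103 -0.0008 2.9
19 -0.0103 -0.0003 0.0
```

```bash
python3 -m inch '[[[0,-0.0055,-0.0087,0,0,0,1],[0,-0.006,-0.0084,0,0,0,1],[0,-0.0064,-0.0081,0,0,0,1],[0,-0.0068,-0.0077,0,0,0,1],[0,-0.0072,-0.0074,0,0,0,1],[0,-0.0076,-0.007,0,0,0,1],[0,-0.0079,-0.0066,0,0,0,1],[0,0,0,0,0,0,1]]]' 30
python3 - <<'E'
from h import *
f=grab_frame('side'); cv2.imwrite('pics/side16.png',cv2.resize(f[130:250,160:280],None,fx=5,fy=5,interpolation=cv2.INTER_CUBIC))
to(.4725,.2806,.0285,183.8); print(get_state()['moment'])
E
```

```text
t: 24.35
eef_pos: [0.4741, 0.2594, 0.0569]
ee_rot: [3.137, 0.002, -3.075]
force: [-7.9, 7.6, 7.9]
width: 0.0173
t 24.40 pos [0.4741 0.2594 0.0569] rpy [ 1.7975e+02  1.0000e-01 -1.7616e+02] F [-7.27  8.75  6.27] w 0.0172
 shift now-axes [0.0004 0.0422 0.057 ]  shift after-turn axes [0.0004 0.0425 0.0568]  turn [0.0014 0.0006 0.0002]
[3.40800329 2.78569159 0.04527799]
```

View pics/side16.png

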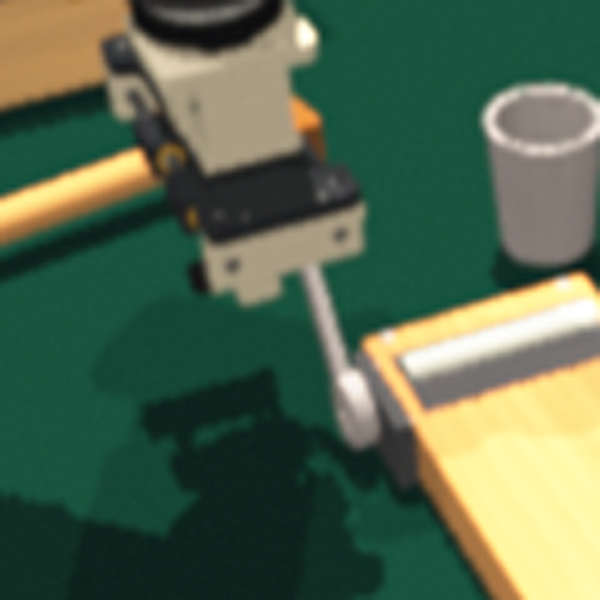

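```bash
python3 -m inch '[[[0.001,-0.0082,-0.0062,0,0,0,1],[0.001,-0.0085,-0.0057,0,0,0,1],[0,-0.0088,-0.0053,0,0,0,1],[0,-0.0091,-0.0048,0,0,0,1],[0,-0.0093,-0.0044,0,0,0,1],[0,-0.0095,-0.0039,0,0,0,1],[0,-0.0097,-0.0034,0,0,0,1],[0,-0.0099,-0.0029,0,0,0,1],[0,0,0,0,0,0,1]]]' 30
python3 - <<'E'
from h import *
f=grab_frame('side'); cv2.imwrite('pics/side17.png',cv2.resize(f[130:250,160:280],None,fx=5,fy=5,interpolation=cv2.INTER_CUBIC))
to(.4782,.1960,.0765,183.8); print(get_state()['moment'])
E
```

```text
t: 25.3
eef_pos: [0.4771, 0.2242, 0.0765]
ee_rot: [3.135, 0.005, -3.074]
force: [-6.1, 10.7, 12.3]
width: 0.0172
t 25.35 pos [0.4771 0.2242 0.0765] rpy [ 179.64    0.3  -176.12] F [-6.67  9.01 14.02] w 0.0170
 shift now-axes [ 0.0016 -0.0563 -0.0003]  shift after-turn axes [ 0.0016 -0.0563  0.    ]  turn [0.002  0.0016 0.0004]
[4.04659109 2.40292689 0.08755885]
```

View pics/side17.png

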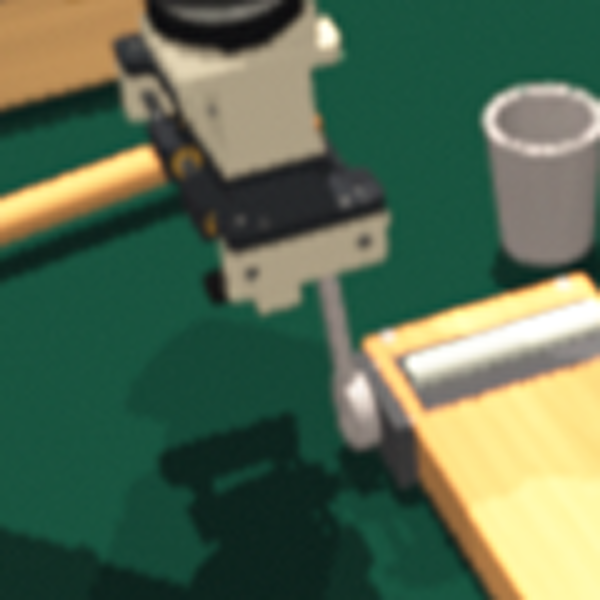

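```bash
python3 -m inch '[[[0.001,-0.01,-0.004,0,0,0,1],[0.0005,-0.01,-0.003,0,0,0,1],[0,-0.01,-0.0025,0,0,0,1],[0,-0.01,-0.0015,0,0,0,1],[0,-0.007,-0.001,0,0,0,1],[0,0,0,0,0,0,1],[0,0,0,0,0,0,1]]]' 30
python3 - <<'E'
from h import *
f=grab_frame('side'); cv2.imwrite('pics/side18.png',cv2.resize(f[130:250,160:280],None,fx=5,fy=5,interpolation=cv2.INTER_CUBIC))
f=grab_frame('top'); cv2.imwrite('pics/top18.png',cv2.resize(f[180:260,190:290],None,fx=7,fy=7,interpolation=cv2.INTER_CUBIC))
to(.4782,.1960,.0795,183.8); print(get_state()['moment'])
E
```

```text
t: 26.05
eef_pos: [0.4787, 0.2003, 0.0823]
ee_rot: [3.136, 0.006, -3.074]
force: [-1.2, 7.6, 7.9]
width: 0.0173
t 26.15 pos [0.4787 0.2003 0.0823] rpy [ 179.68    0.35 -176.12] F [-1.7   8.41  8.11] w 0.0171
 shift now-axes [ 0.0017 -0.0086  0.0056]  shift after-turn axes [ 0.0017 -0.0086  0.0056]  turn [0.0018 0.0019 0.0005]
[3.2840419  0.3823994  0.02517841]
```

View pics/side18.png

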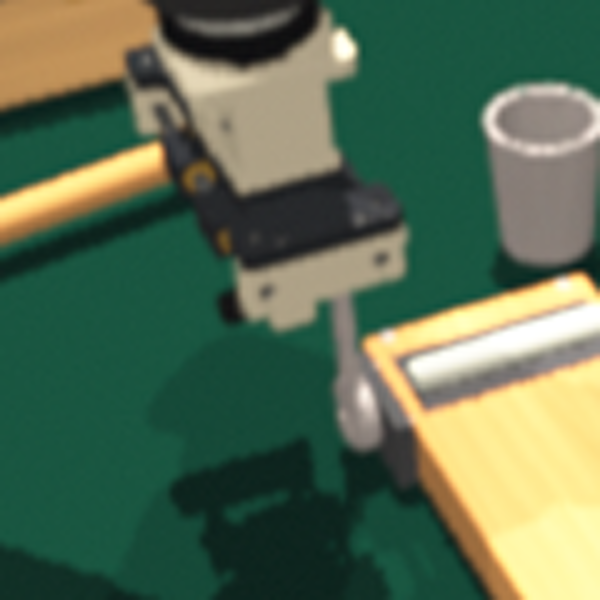

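View pics/top18.png

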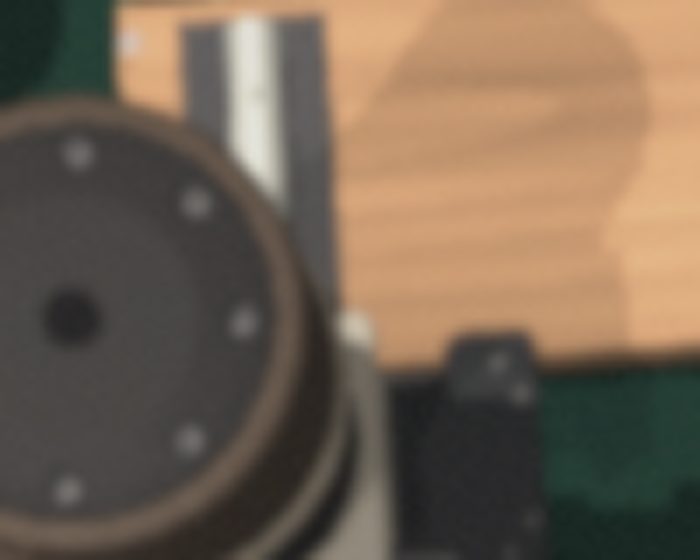

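The lever is near upright, about 2–3° short by pose. In the top crop the bar at (227–278) sits slightly left of the expected position in the slot (184–326). I'll nudge on and then measure with both views.

```bash
python3 -m inch '[[[0,-0.004,0.001,0,0,0,1],[0,-0.004,0,0,0,0,1],[0,0,0,0,0,0,1],[0,0,0,0,0,0,1]]]' 35
python3 - <<'E'
from h import *
from scipy.ndimage import gaussian_filter1d
to(.4782,.1960,.0795,183.8)
f=grab_frame('top'); cv2.imwrite('pics/top19.png',cv2.resize(f[180:260,190:290],None,fx=7,fy=7,interpolation=cv2.INTER_CUBIC))
g=grab_frame('side'); cv2.imwrite('pics/side19.png',cv2.resize(g[175:225,215:275],None,fx=12,fy=12,interpolation=cv2.INTER_CUBIC))
G=cv2.cvtColor(f,cv2.COLOR_BGR2GRAY).astype(float)
for v in (186,188,190,192,194): print(v,G[v,210:242].astype(int))
c,s=np.cos(np.radians(3.8)),np.sin(np.radians(3.8))
B=lambda bx,by,z:np.array([.6125+c*bx-s*by,.1047+s*bx+c*by,z])
# expected bar axis columns at several leans at row of bx=+.05
for bx in (.03,.05):
  for th in (-4,-2,0,2,4):
    t=np.radians(th); print(bx,th,proj('top',B(bx,.1+.018*np.sin(t),.025+.018*np.cos(t))).round(2),end=' ')
  print('slot',proj('top',B(bx,.128,.04)).round(2),proj('top',B(bx,.074,.04)).round(2))
for th in (-5,0,5):
  t=np.radians(th); print(th,[((proj('side',B(-.093,.1+r*np.sin(t),.025+r*np.cos(t)))-[215,175]+.5)*12-.5).round(0).tolist() for r in (0,.03,.06,.09)])
E
```

```text
t: 26.55
eef_pos: [0.479, 0.1967, 0.082]
ee_rot: [3.136, 0.006, -3.074]
force: [-3.5, 9.3, 10.3]
width: 0.0171
t 26.55 pos [0.479  0.1967 0.082 ] rpy [ 179.65    0.36 -176.11] F [-3.49  9.32 10.28] w 0.0171
 shift now-axes [ 0.0017 -0.0014  0.005 ]  shift after-turn axes [ 0.0017 -0.0014  0.005 ]  turn [0.0019 0.002  0.0005]
186 [190 189 189 188 179 151 118  99  96  96  96 106 138 180 209 217 212 198
 176 143 108  93  95  96  97 107 137 170 183 185 185 184]
188 [186 187 186 185 177 150 118 100  96  95  95 103 132 176 208 217 212 199
 179 145 109  93  95  97  98 102 127 161 175 179 178 178]
190 [182 182 182 180 173 148 119  99  95  95  95 100 130 175 209 220 222 211
 185 149 111  94  95  97  95  99 121 155 172 175 175 174]
192 [177 180 180 180 175 155 123 102  96  95  94  99 132 178 209 221 223 213
 188 154 116  97  96  97  96 100 121 154 170 174 174 173]
194 [130 138 144 151 154 142 118 100  95  95  95 100 131 177 208 220 224 215
 191 159 123 101  95  96  96  98 117 147 168 176 178 178]
0.03 -4 [226.9  193.58] 0.03 -2 [226.65 193.59] 0.03 0 [226.4  193.61] 0.03 2 [226.15 193.63] 0.03 4 [225.91 193.65] slot [215.49 194.6 ] [236.74 193.16]
0.05 -4 [226.48 185.89] 0.05 -2 [226.24 185.9 ] 0.05 0 [225.99 185.92] 0.05 2 [225.74 185.94] 0.05 4 [225.5  185.96] slot [215.11 186.93] [236.3  185.49]
-5 [[192.0, 476.0], [186.0, 384.0], [179.0, 288.0], [172.0, 188.0]]
0 [[192.0, 476.0], [182.0, 377.0], [171.0, 274.0], [159.0, 167.0]]
5 [[192.0, 476.0], [177.0, 370.0], [162.0, 261.0], [147.0, 148.0]]
```

View pics/side19.png

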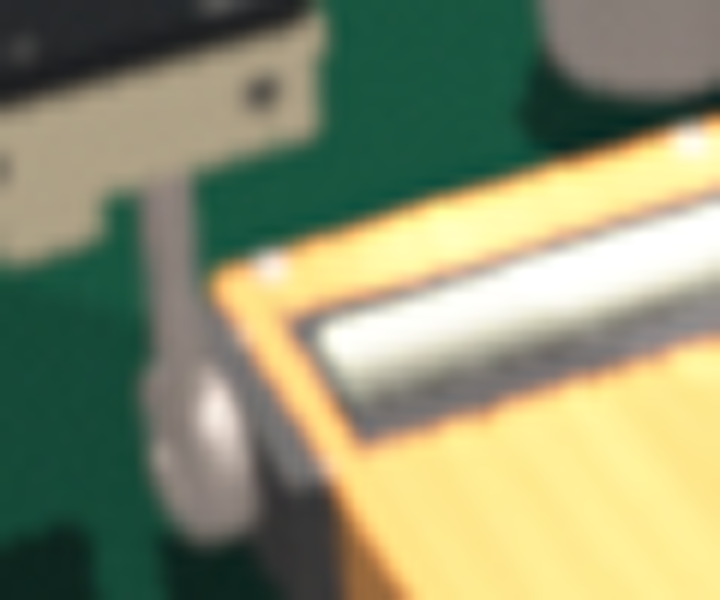

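View pics/top19.png

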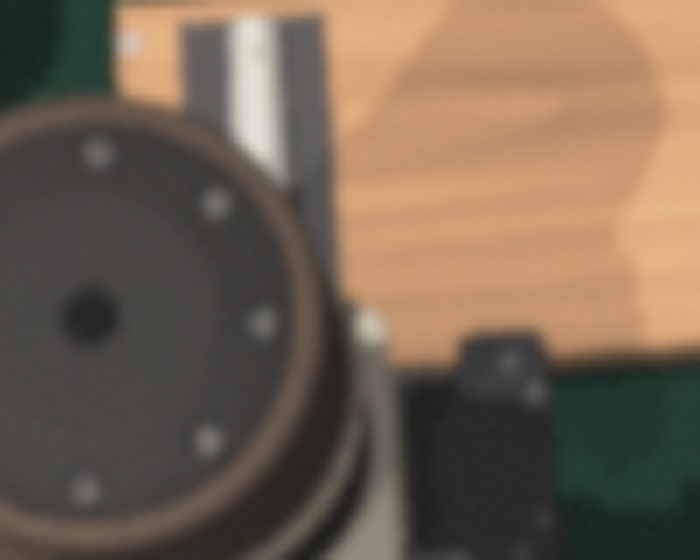

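```bash
python3 - <<'E'
from h import *
c,s=np.cos(np.radians(3.8)),np.sin(np.radians(3.8))
B=lambda bx,by,z:np.array([.6125+c*bx-s*by,.1047+s*bx+c*by,z])
fs=[grab_frame('side').astype(float) for _ in range(4)]
a=np.mean(fs,0)
rows=[];L=[];Rr=[]
for v in range(191,203):
    r=a[v,:,2]-0.0  # red: arm grey vs green
    seg=r[220:238]; 
    k=np.argmax(seg[5:14])+5; m=seg[k-1:k+2].mean()
    def cross(d):
        i=k; bg=np.min(seg[k-6:k]) if d<0 else np.min(seg[k:k+5]); h=(m+bg)/2
        while 0<i<17 and seg[i]>h: i+=d
        j=i-d; return 220+j+d*(seg[j]-h)/(seg[j]-seg[i])
    l,rr=cross(-1),cross(1); rows.append(v);L.append(l);Rr.append(rr); print(v,round(l,2),round(rr,2),seg.astype(int))
rows=np.array(rows)
for n,e in (('L',L),('R',Rr),('mid',(np.array(L)+Rr)/2)): print(n,np.polyfit(rows,e,1).round(4), np.polyfit(rows[:9],e[:9],1).round(4))
# predicted arm silhouette: 8 vertical edges
for th in (-6,-3,0,3,6):
  t=np.radians(th); out=[]
  for r in (.055,.085):
    pts=[]
    for bx in (-.097,-.089):
      for w in (-.008,.008): pts.append(proj('side',B(bx,.1+r*np.sin(t)+w*np.cos(t),.025+r*np.cos(t)-w*np.sin(t))))
    out.append(pts)
  o=np.array(out); print(th,'slopes du/dv',((o[1]-o[0])[:,0]/(o[1]-o[0])[:,1]).round(4),'u at r=.085',o[1].round(1).tolist())
E
```

```text
191 226.37 230.66 [173 173 164 134  92  80  96 127 140 138 120  58  23  23  24  24  24  24]
192 226.24 230.77 [172 172 158 108  51  38  74 122 139 139 121  65  28  23  25  24  25  24]
193 226.23 230.87 [174 171 156 108  45  28  68 121 136 139 123  71  30  23  24  23  23  23]
194 226.27 230.94 [168 159 133  92  42  28  67 118 135 139 123  74  32  22  23  21  21  23]
195 226.34 231.02 [131 114  81  52  29  27  63 111 132 138 124  77  32  21  23  34  64  94]
196 226.44 230.81 [ 68  53  35  26  23  27  56 102 128 138 124  77  43  61  90 120 165 212]
197 232.44 229.11 [ 27  24  23  24  23  26  51  95 126 138 126  88  89 161 210 233 240 252]
198 232.09 195.56 [ 23  23  24  23  24  25  46  89 125 139 130 105 141 235 255 255 253 253]
199 231.99 261.5 [ 23  23  24  25  24  25  45  87 125 140 135 119 152 241 255 255 254 253]
200 232.08 288.83 [ 21  22  22  23  24  25  40  83 125 140 139 128 134 205 251 255 254 253]
201 227.94 233.24 [ 21  21  22  22  21  22  33  74 124 140 139 133 124 153 224 253 255 252]
202 227.19 231.37 [ 21  21  22  21  20  20  27  69 122 138 140 135 126 128 181 245 255 254]
L [  0.4093 148.0512] [ 0.877  57.2603]
R [  1.6799 -94.7143] [  0.2345 184.4151]
mid [ 1.0446 26.6685] [  0.5557 120.8377]
-6 slopes du/dv [0.0635 0.0683 0.0562 0.0611] u at r=.085 [[228.8, 194.4], [226.6, 190.4], [231.7, 193.5], [229.5, 189.6]]
-3 slopes du/dv [0.087  0.0912 0.0803 0.0846] u at r=.085 [[228.2, 193.2], [226.0, 189.5], [231.1, 192.3], [228.9, 188.7]]
0 slopes du/dv [0.1084 0.112  0.1023 0.106 ] u at r=.085 [[227.6, 192.1], [225.5, 188.7], [230.5, 191.2], [228.3, 187.8]]
3 slopes du/dv [0.1281 0.1312 0.1224 0.1257] u at r=.085 [[227.0, 191.0], [224.9, 187.9], [229.9, 190.2], [227.7, 187.1]]
6 slopes du/dv [0.1463 0.149  0.1411 0.144 ] u at r=.085 [[226.4, 190.0], [224.3, 187.2], [229.3, 189.2], [227.2, 186.4]]
```

Pose, arm edge slope (0.106 against a predicted 0.108 at upright) and arm position all agree on upright to within about 1°. Last, I'll hold still and check everything.

```bash
python3 -m inch '[[[0,0,0,0,0,0,1],[0,0,0,0,0,0,1],[0,0,0,0,0,0,1],[0,0,0,0,0,0,1],[0,0,0,0,0,0,1],[0,0,0,0,0,0,1],[0,0,0,0,0,0,1],[0,0,0,0,0,0,1]]]' 40
python3 - <<'E'
from h import *
to(.4782,.1960,.0795,183.8)
for n in ('side','top'): cv2.imwrite(f'pics/{n}20.png',cv2.resize(grab_frame(n),(800,600),interpolation=cv2.INTER_CUBIC))
E
```

```text
t: 27.65
eef_pos: [0.479, 0.1968, 0.082]
ee_rot: [3.136, 0.006, -3.074]
force: [-2.3, 9.2, 10.9]
width: 0.0168
t 27.65 pos [0.479  0.1968 0.082 ] rpy [ 179.65    0.36 -176.11] F [-2.25  9.16 10.92] w 0.0168
 shift now-axes [ 0.0018 -0.0014  0.005 ]  shift after-turn axes [ 0.0017 -0.0014  0.005 ]  turn [0.0019 0.002  0.0005]
```

View pics/side20.png

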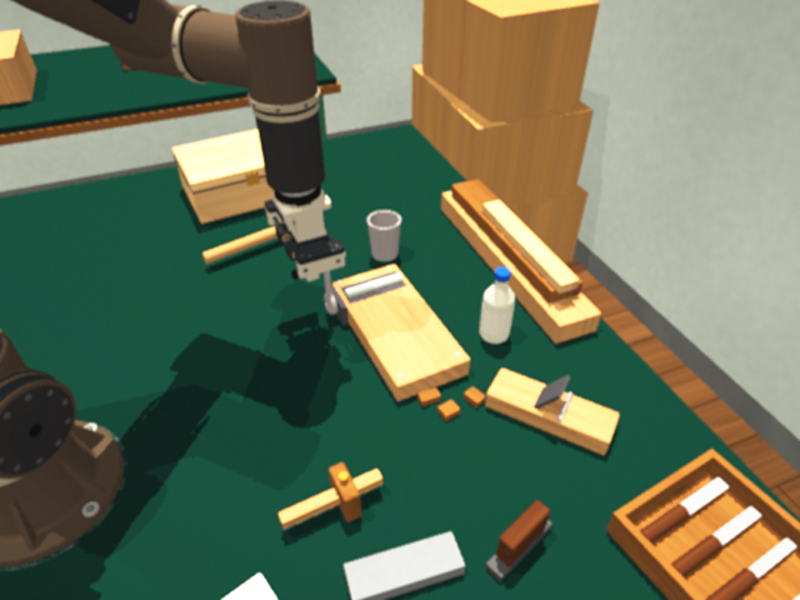

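View pics/top20.png

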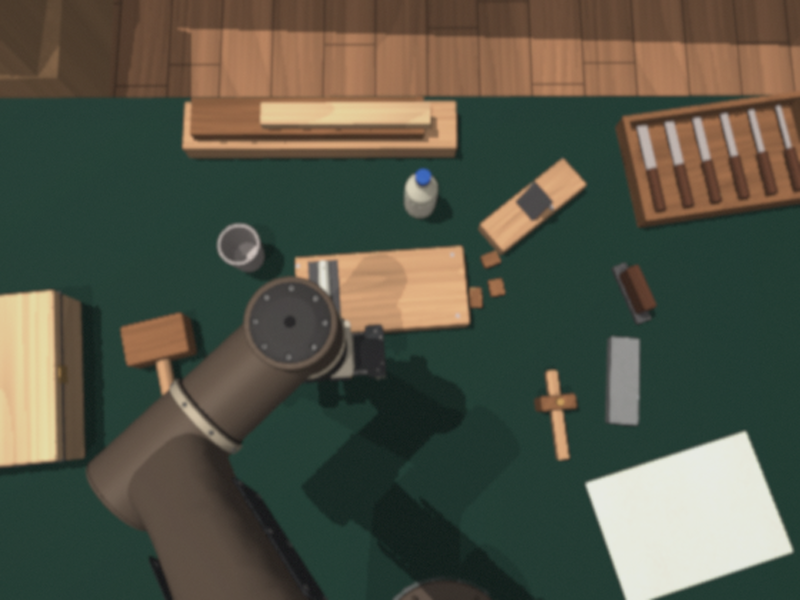

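The hold is steady. The chips lie on the bench at (476,298), (497,287) and (490,259) in the top view. The scraper is upright at (633,292), and the other tools are where they were. I'll hand in.

```bash
python3 -c "
from station import job_done; print(job_done())"
```

```text
the job is handed in; nothing more can be done
None
```

The job is handed in at about 28 s of the 69 s allowed, with the lever held upright in the gripper. I pushed the three chips off the board's open end with the scraper and stood the scraper back upright at its original spot. Then I swung the lever up and kept hold of it.

**Last checks:**
- **Chips:** the three chips lie on the bench and the board is clear. One of them lies right against the board's end.
- **Scraper and other tools:** the scraper stands upright, and the other tools look unmoved in both views.
- **Lever:** the gripper reads 16.8 mm on the 18 mm grip and the hold is steady, with no drift over 0.8 s. The arm pose puts the lever about 0.3° from upright. The side view's arm edge slope is 0.106, against 0.108 predicted for upright.
- **Forces:** about 9 N sideways and 11 N vertically at the tool when I handed in, which is well under the limits.

**What disagreed or failed:**
- **Finger height:** in the camera images the finger tips sit about 30–35 mm higher than the reported tool position. My first close on the lever therefore shut on nothing, above the grip. I went 31 mm lower and the second grasp held.
- **Scraper grip:** for the same reason I probably held the scraper nearer its top than planned, but it stayed level.
- **Bar check:** the bar's edge in the top view suggested up to about 3° past upright. That reading is only good to about 2.5° because of shading, so I went by the other two checks.

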